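Swing the inspection plate out, tip the coated panel up and lay it on the light pad

ROBOT

A 6-joint arm with a two-finger parallel gripper is mounted at the origin on the work surface. World frame = base frame: x ahead of the robot, y to its left, z up, the work surface at z = 0. Lengths are in mm, angles in rad, forces in N, time in s.
With the tool pointing down it reaches from about 300 to 775 mm from the base axis. Payload 14.6 kg.
Tool frame: the origin (TCP) lies midway between the tips of the shut fingers; the grasp point (between the pads) lies 19 mm behind it (manip.grip_depth is the distance from the TCP to the grasp point, in mm); x points along the fingers, y is the direction in which the jaws open and shut, and the axes are right-handed (so a half turn about x gives the same grasp; the last joint's range is limited). The gripper opens to 94 mm and grips with 3 to 60 N. Pads are 16 mm wide; open, the fingers measure 119 mm over their backs; the gripper's body (75 mm by 177 mm) begins 78 mm behind the grasp point.
Start: joints at [-1.384, 0.3, 1.521, -0, 1.321, -0.067], TCP at [138.09, -532.373, 205.446] pointing down, gripper open.
Joint ranges: [-3.03, 3.03], [-0.79, 2.21], [0.23, 2.52], [-1.04, 4.18], [0, 3.07], [-2.55, 2.55]. Speed limits (rad/s): [2.22, 2.22, 2.57, 3.14, 3.14, 3.14].

INTERFACE

Orientations are given as [roll, pitch, yaw] about the fixed x, y, z axes, in that order (R = Rz(yaw) Ry(pitch) Rx(roll)).
In Python, from cell import readout, cams, ticket, manip gives the robot as it stands. The module is installed in compiled form; this text tells all that it offers.
- The arm moves only by the tool apply_moves, never from a script. Its argument "plan" is one flat list of numbers, 7 for each row, row after row: the turn, a rotation vector about the tool's x, y, z in rad, then the shift along the tool's x, y, z in m, then the opening in per cent of the stroke, from 0 (shut) to 100 (fully open). In form: [wx, wy, wz, x, y, z, fingers, wx, wy, wz, x, y, z, fingers, ...]. A call has 1 to 5 rows; each row shifts and turns the commanded pose from where the row before left it, along the tool's axes as they then stand; what a row does not reach is not made up. A row lasts 1/8 s, in which the tool goes at most 62.5 mm and 10.7 degrees, less where a joint would pass 70% of its speed; a pose out of reach is approached as far as the arm can. A call with a gripper value outside its range is refused whole. The fingers move at their own pace and stop on an object; "force" is the grip in N (left out, the last holds). Time passes only in rows, so rows that do not move let the fingers close. It gives the time, the measured TCP pose, the force and the opening at its end, in the units of the state.
- readout.read_state(): the state, without advancing time (a new reading comes with each control period).
- cams.camera(name): name is "side" or "top"; returns a dict with "image" (480x640x3 uint8, red, green, blue), "fovy" (degrees; the focal length in pixels is half the picture's height over the tangent of half this angle, whatever the lens; pixels are square), "cx", "cy" (the principal point, pixels), "D" ([k1, k2, p1, p2, k3] as OpenCV has them; the pictures are not rectified), "position" and "orientation" of the camera in the world. Camera axes: x right, y down, z forward; pixel columns grow to the right and rows downward; lengths in mm; the calibration is good to about 2 mm. A picture is of the moment at which its call begins. There is no depth.
- ticket.sign_off(): hands the job in, once; it reports no verdict.
The state is a dict: "clock": time; "joints": joint angles; "qd": joint speeds; "effort": joint torques, N m; "eef_pos": TCP position; "eef_rot": TCP orientation; "wrist_force": force on the tool from outside, world axes, zero at the start; "moment": the same for the moment, N m; "finger_gap": finger opening in mm.
Only numpy, scipy, OpenCV 4.12 (cv2) and the standard library are available. Lean on these libraries where they do the work, as an engineer would, in place of code of your own. Each camera call takes 0.05 s, during which the arm holds its last target.

TASK

Push the swivel plate round on its pin, out from under the optical head, until its orange pointer points straight at the green puck. Then press down the bare-metal end of the teal panel so that its other end tips up out of the pocket, lift the panel out and lay it coated side up in the middle of the white light pad, its long sides along the pad's long sides. Leave the plate pointing at the green puck, and do not knock the optical stand or the other things on the bench.

Things in the scene. Friction and masses are not known exactly. Their poses are not given: they have to be found in the camera images.
- stand: Fixed grey inspection stand; do not knock it. Origin on the pin axis at table height; its +x is roughly the plate's heading at the start. Round foot (90 mm wide, 11 mm high) under the pin, column 36 x 50 mm centred at x = -85 mm, and a 40 mm wide arm at 140 to 170 mm height from x = -100 to +100 mm.
- head (a point): Underside (lens) of the white optical head on the stand, 88 mm above the table, over the plate at the start. The head reaches 28 mm from this point along the stand's +-x and +-y, and up to 177 mm height.
- swivel: Aluminium plate that turns up to 2 rad either way about a fixed upright pin; it stays where it is left (about 2 N at the outer corner turns it). Origin on the pin axis at table height, +x is its heading, along its length. x = -30 to 200 mm, y = -50 to +50 mm, underside 12 mm and top 50 mm above the table. Pin cap: radius 14 mm, up to 59 mm high.
- pointer (a point): Tip of the plate's orange pointer: a tongue 12 mm wide, 12 to 19 mm high, on the plate's centre line from x = 200 to 215 mm.
- pocket (a point): Centre of the pocket's mouth in the plate's top, at plate x = 140 mm, 50 mm high. The pocket is 87 mm long, 59 mm wide and holds the panel flush. In its outer end wall (plate x = 183.5 to 200 mm) a notch 36 mm wide, down to 17 mm height, on the centre line, lets a finger press the panel's end down.
- press (a point): Point on the panel's bare-metal end where to press: on the plate's centre line at x = 178 mm, at the plate's top (50 mm height). It is fixed to the plate. A finger centred up to 8 mm farther out, half over the notch, presses well.
- rocker (a joint): Hidden rocking floor of the pocket that carries the panel; hinge across the plate at plate x = 150 mm, height 41 mm; 0 = level, 0.45 rad (its stop) = outer end down by 14 mm, inner end (towards the pin) up by about 22 mm. Stiff: it takes 2 to 5 N at the panel's outer end and stays where it is left, with the panel on it.
- panel: Teal coated metal panel, 84 x 56 x 6 mm, about 80 g, origin at the centre of its underside, x along its length, z out of the coated face. Its +x end has a bare-metal strip 14 mm wide. At the start it lies level in the pocket, x along the plate's x, centre at plate x = 140 mm, underside 44 mm high, with 1.5 mm gaps all round.
- green_center (a point): Centre of the top of the fixed green puck (24 mm across, 14 mm high) that marks the unload heading; about 255 mm from the pin, to one side or the other.
- mark_red: Fixed red puck (24 mm across, 14 mm high), the heading on the other side, not wanted now. Origin under its centre.
- light_pad: Fixed flat light pad with black edge, 160 x 120 mm, white top at 10 mm height, a black strip at its -x end. Origin under its centre, x along its length.
- disc_tray: Fixed grey tray of coloured discs, 160 x 120 mm, up to 11 mm high. Origin under its centre. It lies on the other side from the light pad.
- steel_can: Steel can, 42 mm across, 60 mm high, standing loose. Origin under its centre. Bystander.
- amber_jar: Amber jar, 40 mm across, 55 mm high, standing loose. Origin under its centre. Bystander.
- black_jar: Black jar, 68 mm across, 105 mm high, standing loose. Origin under its centre. Bystander.
- flask: White plastic bottle, 60 mm across, 130 mm high, standing loose. Origin under its centre. Bystander.
- probe: Black hand-held probe lying loose, 168 x 34 x 26 mm. Origin under its body. Bystander.
- spare_panels: Loose stack of two grey spare panels, 104 x 73 x 9 mm. Origin under it. Bystander.

How it is judged (in metres and radians):
On the way, in this order (a step that is already met when the one before it is completed fails the run):
1. the plate points at the green puck (within 8 mm, measured across at the puck) and stands still, the panel still level in its pocket (y of green_center in the frame of swivel between -0.008 and 0.008 m and x of green_center in the frame of swivel above 0.1 m and angular speed of swivel below 0.1 rad/s and value of joint rocker below 0.1 rad and distance between panel and swivel below 0.16 m), for 0.2 s.
2. the panel is tipped up on its rocker by at least 0.2 rad, the plate still pointing at the green puck (y of green_center in the frame of swivel between -0.01 and 0.01 m and x of green_center in the frame of swivel above 0.1 m and value of joint rocker above 0.2 rad and angle between panel's own z axis and vertical above 0.17 rad), for 0.2 s.
At the end, for the whole second after the job is handed in: The panel lies still, flat on the white light pad, coated side up, its centre within 20 mm (along) and 18 mm (across) of the pad's centre and its long sides within 0.17 rad of the pad's; the swivel plate stands still and points at the green puck within 10 mm, measured across at the puck (y of green_center in the frame of swivel between -0.01 and 0.01 m and x of green_center in the frame of swivel above 0.1 m and x of panel in the frame of light_pad between -0.02 and 0.02 m and y of panel in the frame of light_pad between -0.018 and 0.018 m and angle between the x axis of panel and the x axis of light_pad, either way round below 0.17 rad and angle between panel's own z axis and vertical below 0.05 rad and z of panel in the frame of light_pad between 0.007 and 0.013 m and linear speed of panel below 0.02 m/s and angular speed of swivel below 0.05 rad/s); the robot touches nothing.
It fails at once if one of the loose bystanders (can, jars, bottle, probe, spare panels) is moved by more than 20 mm or tipped over (distance of any of steel_can, amber_jar, black_jar, flask, probe, spare_panels from where it was at the start of the episode above 0.02 m or angle between any of steel_can, amber_jar, black_jar, flask, probe, spare_panels's own z axis and vertical above 0.5 rad).
It fails at once if the optical stand is knocked (more than 5 N) (contact force between stand and the fingers above 5 N or contact force between stand and the arm above 5 N or contact force between stand and panel above 5 N).
It also fails if it takes over 61 s, if anything falls off the work surface, if the arm or the gripper's body presses on something with over 40 N, if the wrist force passes 120 N, or if a joint passes its speed limit or range.

## Working session

There is one attempt and no reset: what is moved stays moved. The work goes in short steps, Python scripts to look and compute and a tool call to move; the robot and the scene stay as the last step left them, time stands still between calls to the robot, and variables do not carry over. Pictures are saved under pics/ and viewed, and the job is handed in when it is done.

Besides the shell and the picture viewer there is one more tool, called after ">>>" as name(argument=value, ...), one argument or row to a line, values as JSON. apply_moves: Moves the arm, as the interface text tells. Its arguments: {"type":"object","properties":{"plan":{"type":"array","items":{"type":"number"}},"force":{"type":"number"}},"required":["plan"]}

```bash
ls; mkdir -p pics; python3 - <<'E'
from cell import readout,cams,manip
import cv2
print(readout.read_state()); print([a for a in dir(manip) if a[0]!='_'])
for n in ("side","top"):
    c=cams.camera(n); print({k:v for k,v in c.items() if k!="image"})
    cv2.imwrite(f"pics/{n}0.png",c["image"][:,:,::-1])
E
```

```text
pics
{'clock': 0.0, 'joints': array([-1.38361084e+00,  3.00483908e-01,  1.52156854e+00,  1.17560500e-05,
        1.32071192e+00, -6.65650266e-02]), 'qd': array([ 0.00112592, -0.00165431, -0.00027049, -0.00147816, -0.00176388,
       -0.00199929]), 'effort': array([-3.38889868e-04, -5.31804729e+01, -3.52741456e+01,  7.06728618e-02,
        2.43513932e-02, -9.86362625e-05]), 'eef_pos': array([ 138.03993891, -532.12575119,  204.88461632]), 'eef_rot': array([-1.6470793 ,  1.56962457,  1.74826095]), 'wrist_force': array([-1.20056862,  0.13989306, -0.08325754]), 'moment': array([ 0.0243491 ,  0.02103183, -0.03472204]), 'finger_gap': 94.19197768790971}
['Unreachable', 'grip_depth']
{'fovy': 56.90601180140529, 'cx': 315.46118130794963, 'cy': 242.15037623840402, 'D': array([-0.01219682,  0.        ,  0.        ,  0.        ,  0.        ]), 'position': array([187.10852665, 486.2412888 , 797.29287548]), 'orientation': array([-2.44933441,  0.00494643, -2.47487728])}
{'fovy': 54.24115558942838, 'cx': 312.4932811815934, 'cy': 235.7143364129869, 'D': array([-0.04863603,  0.        ,  0.        ,  0.        ,  0.        ]), 'position': array([ 414.07326363,   44.95776152, 1266.29474355]), 'orientation': array([-3.03516927, -0.00424575, -1.59803246])}
```

View pics/top0.png

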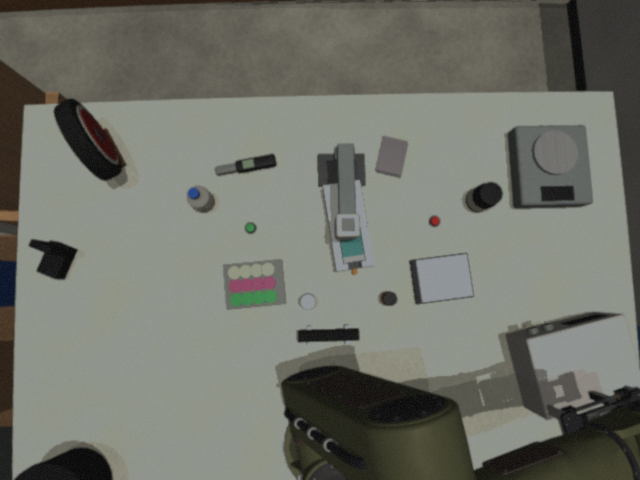

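View pics/side0.png

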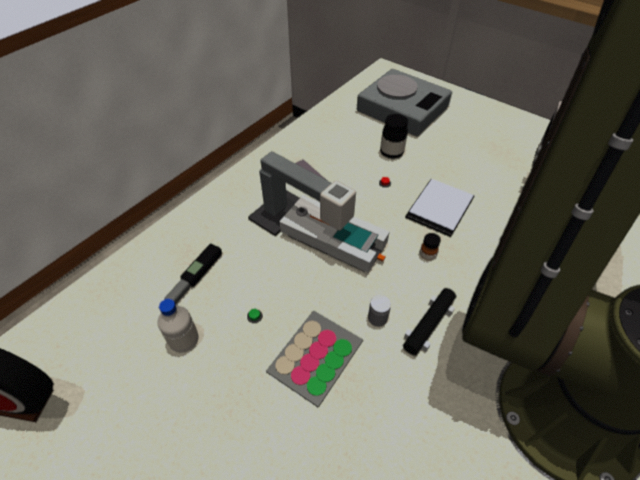

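The top view shows the plate pointing at the robot (pointer near 354,271), the green puck at (250,228), the red puck at (434,221), the pad at (443,278), the can at (307,301) and the amber jar at (388,298). I'll set up the geometry next and crop in closer.

```bash
cat > h.py <<'E'
import numpy as np, cv2
from scipy.spatial.transform import Rotation as R
from cell import readout,cams
def grab(n,save=None):
    c=cams.camera(n)
    c['R']=R.from_euler('xyz',c['orientation']).as_matrix()
    f=240/np.tan(np.radians(c['fovy']/2)); c['K']=np.array([[f,0,c['cx']],[0,f,c['cy']],[0,0,1.]])
    if save: cv2.imwrite(f"pics/{save}.png",c['image'][:,:,::-1])
    return c
def ray(c,uv,z):
    p=cv2.undistortPoints(np.array(uv,float).reshape(-1,1,2),c['K'],c['D']).reshape(-1,2)
    d=np.c_[p,np.ones(len(p))]@c['R'].T; t=(np.broadcast_to(z,len(p))-c['position'][2])/d[:,2]
    return c['position']+d*t[:,None]
def proj(c,P):
    P=np.atleast_2d(np.array(P,float)); rv=cv2.Rodrigues(c['R'].T)[0]; tv=-c['R'].T@c['position']
    return cv2.projectPoints(P,rv,tv,c['K'],c['D'])[0].reshape(-1,2)
def crop(c,x0,y0,w,h,s,name):
    im=cv2.resize(c['image'][y0:y0+h,x0:x0+w],None,fx=s,fy=s,interpolation=cv2.INTER_CUBIC); cv2.imwrite(f"pics/{name}.png",im[:,:,::-1])
E
python3 - <<'E'
from h import *
c=grab("top"); np.save('/tmp/t.npy',c['image'])
crop(c,205,130,280,215,2.8,"tc0")
s=grab("side"); crop(s,240,140,240,220,2.7,"sc0")
E
```

```text
(no output)
```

View pics/tc0.png

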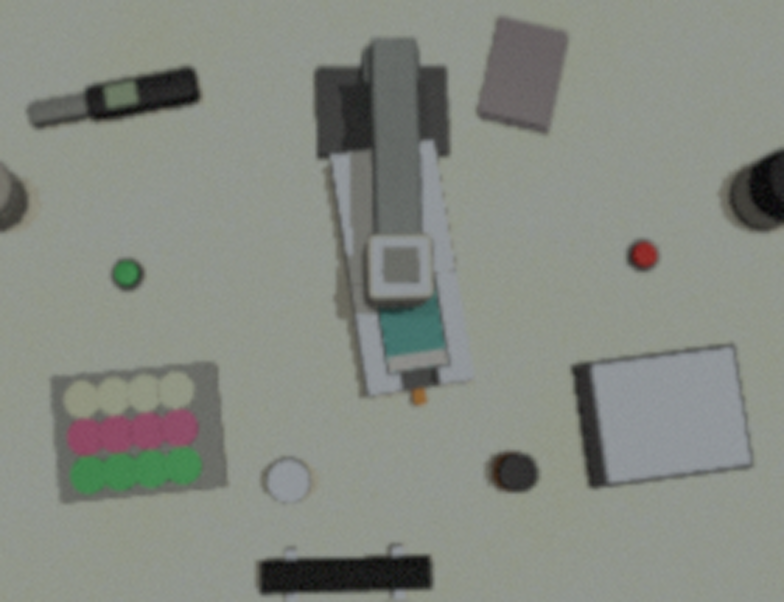

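View pics/sc0.png

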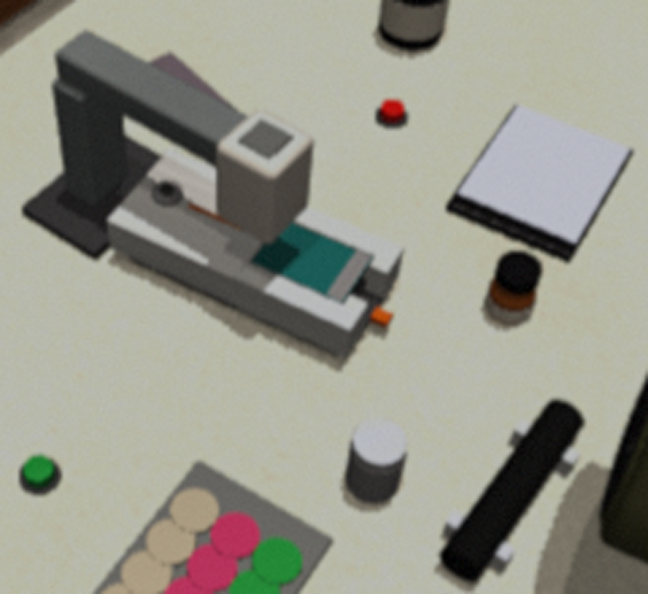

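The crops clearly show the plate corners in the top view at (362,396), (471,380), (331,156), (436,142), and in the side view with the pin cap at (167,188). Next I'll fit the poses.

```bash
python3 - <<'E'
from h import *
from scipy.optimize import least_squares
t=grab("top"); s=grab("side")
T=lambda p:(np.array(p,float)+.5)/2.8-.5+[205,130]
S=lambda p:(np.array(p,float)+.5)/2.7-.5+[240,140]
pl=np.array([[200,-50,50],[200,50,50],[-30,-50,50],[-30,50,50],[215,0,19],[0,0,59]],float)
# plate heading toward -x => plate +y = world -y (image right)
obT=[(0,(362,394)),(1,(471,378)),(2,(331,156)),(3,(436,142)),(4,(419,403))]
obS=[(0,(345,331)),(1,(402,250)),(2,(112,214)),(3,(165,153)),(4,(392,317)),(5,(167,185))]
def W(p,P):
    c,q=np.cos(p[2]),np.sin(p[2]); return np.c_[p[0]+c*P[:,0]-q*P[:,1],p[1]+q*P[:,0]+c*P[:,1],P[:,2]]
def res(p,idx=None):
    w=W(p,pl*[1,sgn,1]); a=proj(t,w)+p[3:5];b=proj(s,w)+p[5:7]
    return np.r_[[5*0]*0,np.concatenate([a[i]-T(u) for i,u in obT]+[b[i]-S(u) for i,u in obS]),p[3:]*.5]
for sgn in(1,-1):
    r=least_squares(res,[700,0,np.pi,0,0,0,0]); print(sgn,r.x,r.cost); print(np.round(r.fun[:-4].reshape(-1,2),1).tolist())
for n,z,a,b in (("green",14,(127,273),(39,469)),("red",14,(643,255),(392,110)),("can",60,(289,480),(378,443)),("amber",55,(517,472),(519,272))):
    print(n,ray(t,[T(a)],z),ray(s,[S(b)],z))
for q,z in (((575,366),10),((735,346),10),((751,466),10),((590,487),10)): print("pad top",ray(t,[T(q)],z))
for q in ((517,106),(632,152),(570,250),(450,205)): print("pad side",ray(s,[S(q)],10))
for q in ((52,378),(216,363),(227,486),(62,501)): print("tray",ray(t,[T(q)],11))
for q in ((259,562),(430,556),(432,587),(261,594)): print("bar",ray(t,[T(q)],30))
print('black',ray(t,[(488,192)],105),'flask',ray(t,[(194,192)],130))
for q in((505,15),(568,35),(545,132),(478,112)): print('spare',ray(t,[T(q)],9))
E
```

```text
1 [ 6.56319287e+02 -5.08931194e+01  3.25315282e+00 -1.37349438e+00
  5.05643081e-01  4.61708616e-01  6.76824392e-02] 12.627138850883721
[[1.2, 0.4], [0.3, 0.8], [-0.3, -0.9], [-0.4, -1.0], [-0.4, 0.6], [0.9, -0.1], [0.5, -0.5], [-2.3, 1.2], [1.8, -2.3], [-1.2, 1.0], [0.1, 0.7]]
-1 [671.33849081 -83.68571628   3.29108713 -14.52796147   6.45957177
  -3.22570038  12.03956669] 5289.822499471198
[[41.1, -6.3], [-35.5, 6.2], [35.5, -6.5], [-39.0, 4.9], [1.5, 0.1], [20.6, -32.6], [-18.9, 26.9], [20.6, -22.9], [-20.8, 25.3], [-1.2, -1.7], [0.3, 1.9]]
green [[575.28057184 203.55991724  14.        ]] [[573.77752049 202.43909746  14.        ]]
red [[ 579.57564182 -295.03735448   14.        ]] [[ 578.45113262 -296.20626911   14.        ]]
can [[375.21374443  52.64341049  60.        ]] [[373.96234793  53.40206037  60.        ]]
amber [[ 376.39441853 -156.72203252   55.        ]] [[ 373.26954513 -155.34495153   55.        ]]
pad top [[ 474.33094432 -224.47240721   10.        ]]
pad top [[ 489.21627139 -380.85136897   10.        ]]
pad top [[ 373.79590491 -389.47477718   10.        ]]
pad top [[ 35
[... 249 characters left out ...]
.        ]]
tray [[476.35935422 277.15094138  11.        ]]
tray [[486.57953062 119.87904617  11.        ]]
tray [[369.57013516 111.88867978  11.        ]]
tray [[359.47895423 268.69710572  11.        ]]
bar [[299.33884083  82.69926998  30.        ]]
bar [[300.35862938 -76.46815909  30.        ]]
bar [[271.84959956 -77.31397753  30.        ]]
bar [[269.95763191  81.56252114  30.        ]]
black [[ 637.65742294 -412.10695753  105.        ]] flask [[651.64742593 326.38911879 130.        ]]
spare [[ 823.51862656 -172.80794774    9.        ]]
spare [[ 801.7003777  -234.40012699    9.        ]]
spare [[ 704.28447395 -206.65273883    9.        ]]
spare [[ 725.89482493 -141.69400934    9.        ]]
```

```bash
cat >> h.py <<'E'
def cur():
    s=readout.read_state(); return s,np.array(s['eef_pos'],float),R.from_euler('xyz',s['eef_rot'])
def tool(jaw,tilt=None):
    """jaw: world yaw of jaw axis; tilt: optional approach vector (default down)"""
    x=np.array([0,0,-1.]) if tilt is None else np.array(tilt,float)/np.linalg.norm(tilt)
    y=np.array([np.cos(jaw),np.sin(jaw),0]); y-=x*(x@y); y/=np.linalg.norm(y)
    return R.from_matrix(np.c_[x,y,np.cross(x,y)])
def flipnear(Rt,R0):
    a=Rt; b=Rt*R.from_rotvec([np.pi,0,0])
    return min((a,b),key=lambda q:(R0.inv()*q).magnitude())
def plan(p1,R1,grip,n=None,start=None,flip=True):
    s,p0,R0=cur()
    if start: p0,R0=start
    p1=np.array(p1,float)
    if flip: R1=flipnear(R1,R0)
    rv=(R0.inv()*R1).as_rotvec(); d=p1-p0
    m=max(np.linalg.norm(d)/60,np.degrees(np.linalg.norm(rv))/10)
    n=n or max(1,int(np.ceil(m)))
    rows=[]
    Rc=R0
    for i in range(n):
        rows.append(np.r_[rv/n,Rc.inv().apply(d/n)/1000,grip]); Rc=Rc*R.from_rotvec(rv/n)
    print("n",n,"dist",np.round(d,1),"rv",np.round(rv,3))
    for k in range(0,n,5): print("[",", ".join(", ".join(f"{v:.4g}" if abs(v)>5e-5 else "0" for v in np.round(r,4)) for r in rows[k:k+5]),"]")
    return (p1,R1)
E
python3 - <<'E'
from h import *
t=grab("top"); s=grab("side")
print(R.from_euler('xyz',readout.read_state()['eef_rot']).as_matrix().round(3))
T=lambda p:(np.array(p,float)+.5)/2.8-.5+[205,130]
S=lambda p:(np.array(p,float)+.5)/2.7-.5+[240,140]
print('head top',ray(t,[T((370,302)),T((432,300)),T((400,265))],177), ray(s,[S((268,141))],177))
print('pin side',ray(s,[S((167,186))],59))
print('pointer',ray(t,[T((419,403))],19),ray(s,[S((392,317))],19))
E
```

```text
[[-0.     0.251 -0.968]
 [ 0.    -0.968 -0.251]
 [-1.    -0.     0.   ]]
head top [[524.46769189 -19.5709457  177.        ]
 [524.75623303 -71.44025385 177.        ]
 [554.93368729 -45.7273258  177.        ]] [[551.44516686 -48.03710378 177.        ]]
pin side [[656.26087544 -51.99488063  59.        ]]
pointer [[442.93547592 -72.30306421  19.        ]] [[441.1281215  -79.41697731  19.        ]]
```

```bash
python3 - <<'E'
from h import *
th=3.253; pin=np.array([656,-51]); u=np.array([np.cos(th),np.sin(th)]); v=np.array([-u[1],u[0]])
P=pin+190*u+(50+12.5+12)*v; print(P)
st=plan([*P,120],tool(th-np.pi/2),0); plan([*P,28],tool(th-np.pi/2),0,start=st)
E
```

```text
[ 475.46057156 -146.16178213]
n 9 dist [337.4 386.2 -85.4] rv [0.142 0.    0.   ]
[ 0.0158, 0, 0, 0.0095, -0.0321, -0.0471, 0, 0.0158, 0, 0, 0.0095, -0.0329, -0.0465, 0, 0.0158, 0, 0, 0.0095, -0.0336, -0.046, 0, 0.0158, 0, 0, 0.0095, -0.0343, -0.0455, 0, 0.0158, 0, 0, 0.0095, -0.035, -0.0449, 0 ]
[ 0.0158, 0, 0, 0.0095, -0.0357, -0.0444, 0, 0.0158, 0, 0, 0.0095, -0.0364, -0.0438, 0, 0.0158, 0, 0, 0.0095, -0.0371, -0.0432, 0, 0.0158, 0, 0, 0.0095, -0.0378, -0.0426, 0 ]
n 2 dist [  0.   0. -92.] rv [0. 0. 0.]
[ 0, 0, 0, 0.046, 0, 0, 0, 0, 0, 0, 0.046, 0, 0, 0 ]
```

>>> apply_moves(
  plan=[0.016, 0, 0, 0.0095, -0.032, -0.047, 0, 0.016, 0, 0, 0.0095, -0.033, -0.0465, 0, 0.016, 0, 0, 0.0095, -0.0335, -0.046, 0, 0.016, 0, 0, 0.0095, -0.0345, -0.0455, 0, 0.016, 0, 0, 0.0095, -0.035, -0.045, 0],
  force=20,
)

```text
clock: 1.02
eef_pos: [326.5, -316.4, 157.9]
eef_rot: [2.159, 1.57, -0.81]
wrist_force: [-0.1, 0.2, 0.1]
finger_gap: 47.1
```

>>> apply_moves(
  plan=[0.016, 0, 0, 0.0095, -0.0355, -0.0445, 0, 0.016, 0, 0, 0.0095, -0.0365, -0.044, 0, 0.016, 0, 0, 0.0095, -0.037, -0.043, 0, 0.016, 0, 0, 0.0095, -0.038, -0.0425, 0, 0, 0, 0, 0, 0, 0, 0],
)

```text
clock: 1.65
eef_pos: [476.9, -143.9, 119.2]
eef_rot: [-0.689, 1.57, 2.567]
wrist_force: [0.1, 0.4, -0.4]
finger_gap: 0.5
```

```bash
python3 - <<'E'
from h import *
s,p,r=cur(); print(s['clock'],p,r.as_matrix().round(3),s['finger_gap'],s['joints'])
c=grab("top"); crop(c,205,130,280,215,2.8,"tc1")
c=grab("side"); crop(c,240,140,240,220,2.7,"sc1")
th=3.253
plan([475.5,-146.2,28],tool(th-np.pi/2),0)
E
```

```text
1.65 [ 476.89828756 -143.85796979  119.16873971] [[-0.001  0.114 -0.994]
 [ 0.001 -0.994 -0.114]
 [-1.    -0.001  0.001]] 0.5150832210446773 [-3.66641078e-01  2.78650102e-01  1.76241505e+00  2.59540573e-04
  1.10162334e+00  1.09015540e+00]
n 2 dist [ -0.1   0.1 -91.8] rv [-0.  0.  0.]
[ -0.0002, 0.0002, 0, 0.0459, -0.0001, 0, 0, -0.0002, 0.0002, 0, 0.0459, -0.0001, 0, 0 ]
```

View pics/sc1.png

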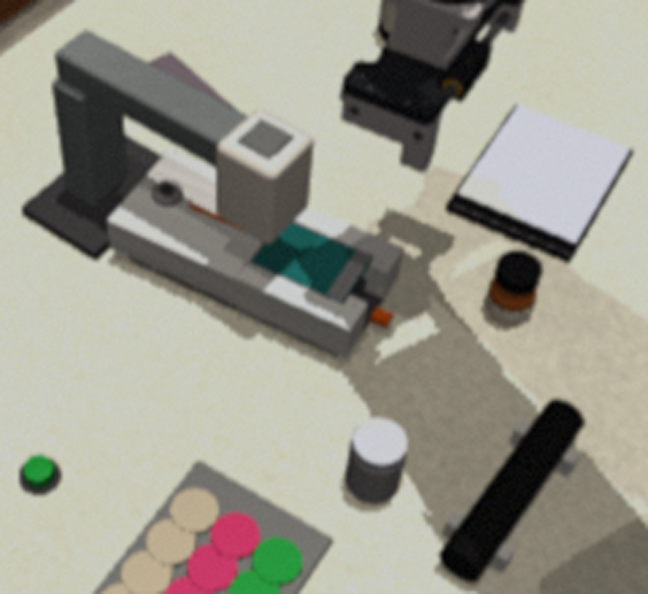

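The gripper stands right of the plate (fingertip near crop 415,160), clear of the head. To keep joint 6 within range later, I'll do a half turn here, at height and above everything.

>>> apply_moves(
  plan=[-0.175, 0, 0, 0, 0, 0, 0, -0.175, 0, 0, 0, 0, 0, 0, -0.175, 0, 0, 0, 0, 0, 0, -0.175, 0, 0, 0, 0, 0, 0, -0.175, 0, 0, 0, 0, 0, 0],
)

```text
clock: 2.38
eef_pos: [475.1, -147.8, 120.3]
eef_rot: [1.557, 1.57, -0.596]
wrist_force: [0.7, -0.6, -0.6]
finger_gap: 0.6
```

>>> apply_moves(
  plan=[-0.175, 0, 0, 0, 0, 0, 0, -0.175, 0, 0, 0, 0, 0, 0, -0.175, 0, 0, 0, 0, 0, 0, -0.175, 0, 0, 0, 0, 0, 0, -0.175, 0, 0, 0, 0, 0, 0],
)

```text
clock: 3.0
eef_pos: [475.1, -147.8, 120.4]
eef_rot: [0.765, 1.57, -0.513]
wrist_force: [-0.3, -0.1, -0.6]
finger_gap: 0.3
```

>>> apply_moves(
  plan=[-0.175, 0, 0, 0, 0, 0, 0, -0.175, 0, 0, 0, 0, 0, 0, -0.175, 0, 0, 0, 0, 0, 0, -0.175, 0, 0, 0, 0, 0, 0, -0.175, 0, 0, 0, 0, 0, 0],
)

```text
clock: 3.62
eef_pos: [475.1, -147.8, 120.4]
eef_rot: [-0.143, 1.57, -0.546]
wrist_force: [-0.9, -0.6, 0.2]
finger_gap: 0.3
```

>>> apply_moves(
  plan=[-0.175, 0, 0, 0, 0, 0, 0, -0.175, 0, 0, 0, 0, 0, 0, -0.167, 0, 0, 0, 0, 0, 0, 0, 0, 0, 0, 0, 0, 0],
)

```text
clock: 4.12
eef_pos: [475.2, -147.6, 120.3]
eef_rot: [-0.656, 1.57, -0.549]
wrist_force: [0.6, 0.3, 0.6]
finger_gap: 0.4
```

```bash
python3 - <<'E'
from h import *
s,p,r=cur(); print(s['clock'],p,r.as_matrix().round(3),s['joints'].round(2),s['wrist_force'].round(2))
th=3.253
plan([475.5,-146.2,28],tool(th-np.pi/2),0)
E
```

```text
4.125 [ 475.19455671 -147.5799029   120.31206454] [[ 0.    -0.107  0.994]
 [-0.     0.994  0.107]
 [-1.    -0.     0.   ]] [-0.37  0.28  1.76 -0.    1.1  -2.05] [0.6  0.28 0.64]
n 2 dist [  0.3   1.4 -92.3] rv [-0.004  0.     0.   ]
[ -0.0019, 0.0002, 0.0002, 0.0462, 0.0007, 0.0002, 0, -0.0019, 0.0002, 0.0002, 0.0462, 0.0007, 0.0002, 0 ]
```

>>> apply_moves(
  plan=[0, 0, 0, 0.046, 0, 0, 0, 0, 0, 0, 0.046, 0.001, 0, 0, 0, 0, 0, 0, 0.006, 0, 0, 0, 0, 0, 0, 0.006, 0, 0],
)

```text
clock: 4.62
eef_pos: [474.8, -133.8, 29.6]
eef_rot: [-0.579, 1.569, -0.471]
wrist_force: [-0.8, -2.9, -1.1]
finger_gap: 0.7
```

>>> apply_moves(
  plan=[0.06, 0, 0, 0, 0.0115, -0.0034, 0, 0.06, 0, 0, 0, 0.0115, -0.0034, 0, 0.06, 0, 0, 0, 0.0115, -0.0034, 0, 0.06, 0, 0, 0, 0.0115, -0.0034, 0, 0.06, 0, 0, 0, 0.0115, -0.0034, 0],
)

```text
clock: 5.25
eef_pos: [458.5, -76.0, 30.1]
eef_rot: [-0.227, 1.568, -0.42]
wrist_force: [-1.5, -2.2, 0.3]
finger_gap: 0.6
```

```bash
python3 - <<'E'
from h import *
s,p,r=cur(); print(s['clock'],p,r.as_matrix().round(3),s['joints'].round(2),s['wrist_force'].round(2))
print(p[:2]-[656,-51],np.linalg.norm(p[:2]-[656,-51]))
c=grab("top"); crop(c,205,130,280,215,2.8,"tc2")
c=grab("side"); crop(c,240,140,240,220,2.7,"sc2")
E
```

```text
5.25 [458.46935817 -75.99075764  30.07379005] [[ 0.002  0.192  0.981]
 [-0.001  0.981 -0.192]
 [-1.    -0.001  0.003]] [-0.24  0.35  1.92 -0.    0.87 -1.62] [-1.48 -2.21  0.26]
[-197.53064183  -24.99075764] 199.10522953897325
```

View pics/sc2.png

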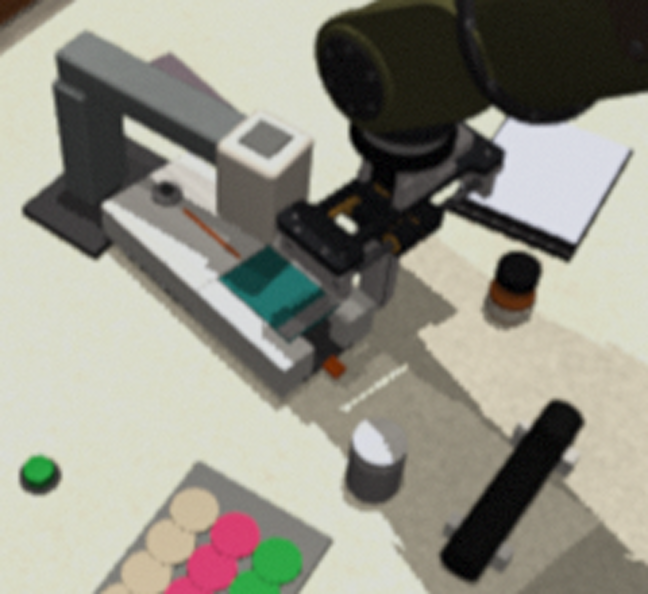

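View pics/tc2.png

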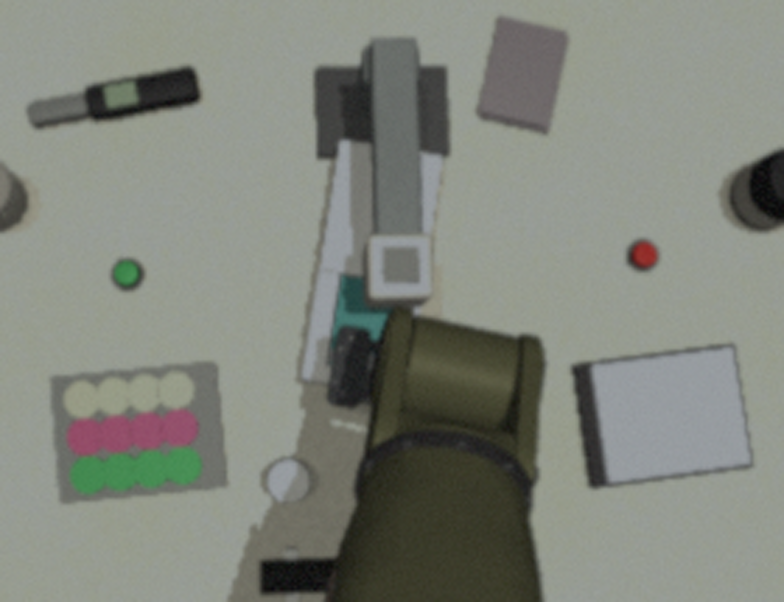

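The plate follows the finger and the panel is still level. The body is clear of the head and the can, so I'll continue the arc.

>>> apply_moves(
  plan=[0.06, 0, 0, 0, 0.0115, -0.0034, 0, 0.06, 0, 0, 0, 0.0115, -0.0034, 0, 0.06, 0, 0, 0, 0.0115, -0.0034, 0, 0.06, 0, 0, 0, 0.0115, -0.0034, 0, 0.06, 0, 0, 0, 0.0115, -0.0034, 0],
)

```text
clock: 5.98
eef_pos: [460.1, -16.5, 29.5]
eef_rot: [0.242, 1.568, -0.249]
wrist_force: [-1.7, -2.5, 1.2]
finger_gap: 0.4
```

>>> apply_moves(
  plan=[0.06, 0, 0, 0, 0.0115, -0.0034, 0, 0.06, 0, 0, 0, 0.0115, -0.0034, 0, 0.06, 0, 0, 0, 0.0115, -0.0034, 0, 0.06, 0, 0, 0, 0.0115, -0.0034, 0, 0.06, 0, 0, 0, 0.0115, -0.0034, 0],
)

```text
clock: 6.6
eef_pos: [479.0, 40.3, 29.4]
eef_rot: [0.688, 1.569, -0.103]
wrist_force: [-1.4, -2.8, 0.4]
finger_gap: 0.6
```

>>> apply_moves(
  plan=[0.06, 0, 0, 0, 0.0115, -0.0034, 0, 0.06, 0, 0, 0, 0.0115, -0.0034, 0, 0.05, 0, 0, 0, 0.0095, -0.003, 0, 0.03, 0, 0, 0, 0.0057, -0.0018, 0, 0, 0, 0, 0, 0, 0, 0],
)

```text
clock: 7.22
eef_pos: [500.4, 73.9, 29.1]
eef_rot: [1.104, 1.569, 0.115]
wrist_force: [0.1, 0.1, 0.1]
finger_gap: 0.8
```

```bash
python3 - <<'E'
from h import *
s,p,r=cur(); print(s['clock'],p,r.as_matrix().round(3),s['joints'].round(2),s['wrist_force'].round(2))
y=r.as_matrix()[:,1]; print('heading',np.arctan2(y[1],y[0])+np.pi/2)
print(p[:2]-[656,-51],np.linalg.norm(p[:2]-[656,-51]))
c=grab("top"); crop(c,205,130,280,215,2.8,"tc3")
c=grab("side"); crop(c,160,140,240,220,2.7,"sc3")
E
```

```text
7.225 [500.42684534  73.94041765  29.11044054] [[ 0.002  0.835  0.55 ]
 [ 0.     0.55  -0.835]
 [-1.     0.002  0.001]] [ 0.07  0.43  1.8   0.    0.91 -0.51] [0.12 0.13 0.14]
heading 2.1528854945260933
[-155.57315466  124.94041765] 199.53223903674655
```

View pics/sc3.png

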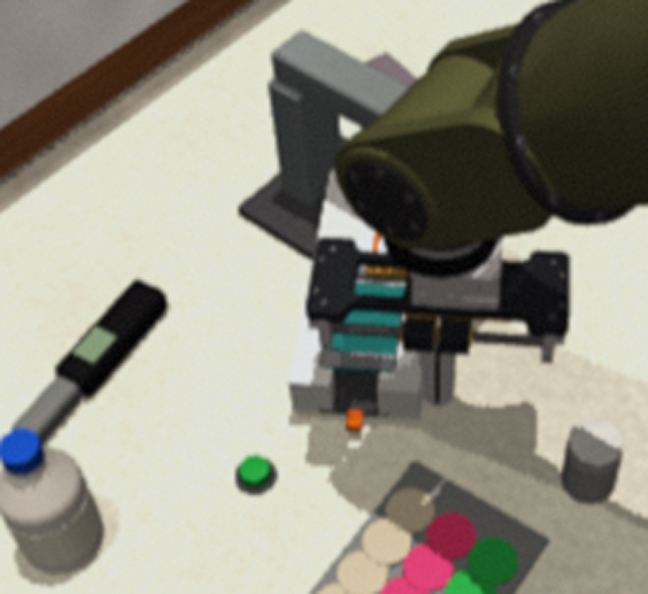

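View pics/tc3.png

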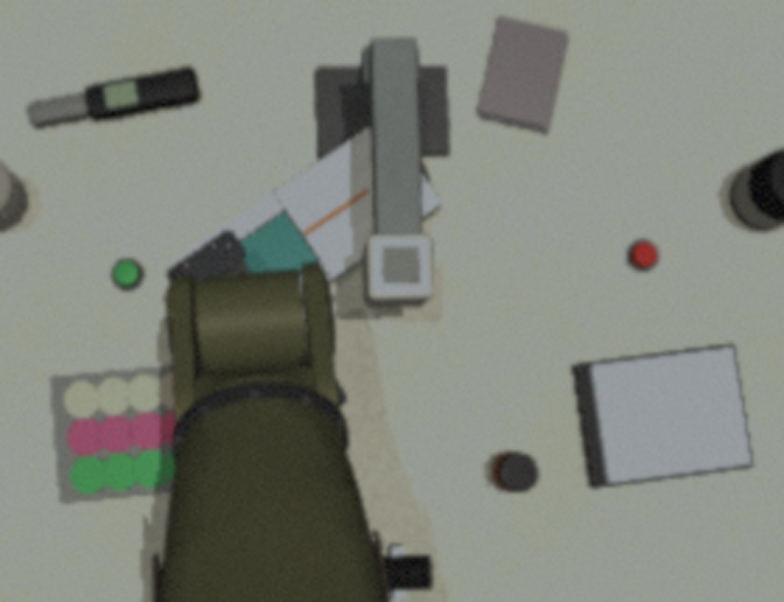

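>>> apply_moves(
  plan=[0.06, 0, 0, 0, 0.0115, -0.0034, 0, 0.06, 0, 0, 0, 0.0115, -0.0034, 0, 0.04, 0, 0, 0, 0.0076, -0.0024, 0, 0.02, 0, 0, 0, 0.0038, -0.0012, 0, 0, 0, 0, 0, 0, 0, 0],
)

```text
clock: 7.95
eef_pos: [524.5, 99.8, 28.1]
eef_rot: [1.541, 1.57, 0.372]
wrist_force: [-0.8, -0.3, 0.1]
finger_gap: 0.4
```

```bash
python3 - <<'E'
from h import *
s,p,r=cur(); print(s['clock'],p,s['wrist_force'].round(2))
y=r.as_matrix()[:,1]; print('heading',np.arctan2(y[1],y[0])+np.pi/2)
c=grab("top"); crop(c,225,150,140,105,5.6,"tc4")
c=grab("side"); crop(c,220,140,160,190,3.1,"sc4")
E
```

```text
7.95 [524.47768033  99.82575521  28.10035473] [-0.76 -0.28  0.11]
heading 1.9724362738457426
```

View pics/sc4.png

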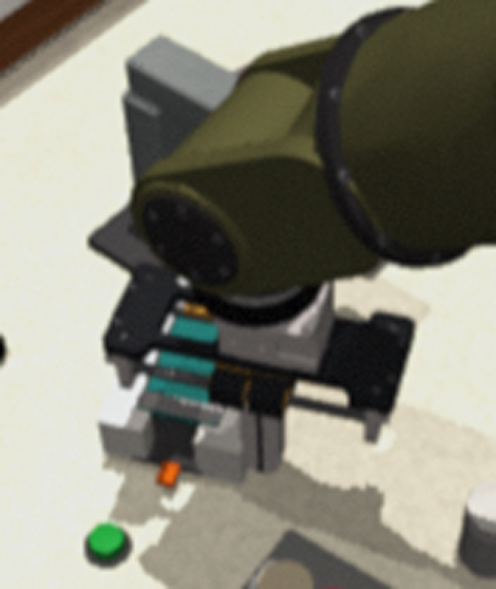

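View pics/tc4.png

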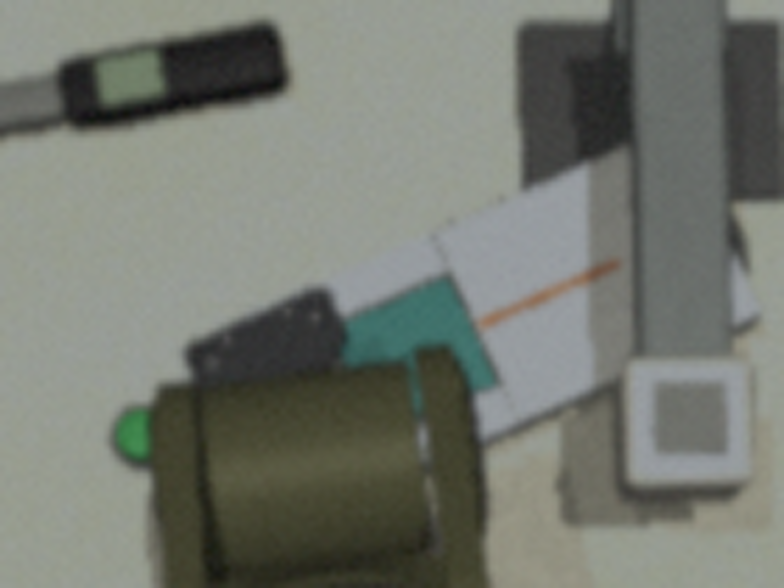

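The pointer tip is at side crop (165,486), the green puck at (106,541), and the orange centre line in the top crop runs (483,325)–(617,264). A little more turn is still needed.

```bash
python3 - <<'E'
from h import *
t=grab("top"); s=grab("side")
T=lambda p:(np.array(p,float)+.5)/5.6-.5+[225,150]
S=lambda p:(np.array(p,float)+.5)/3.1-.5+[220,140]
a,b=ray(t,[T((483,325)),T((617,264))],50); d=a-b; th=np.arctan2(d[1],d[0]); print(a,b,'heading line',th)
n=np.array([-np.sin(th),np.cos(th)]); 
g=np.array([574.5,203.]); print('green y in plate via line',(g-a[:2])@n)
# edge line of the plate (far long side): plate -y side at 50mm
a2,b2=ray(t,[T((333,283)),T((588,168))],50); d2=a2-b2; th2=np.arctan2(d2[1],d2[0]); n2=np.array([-np.sin(th2),np.cos(th2)]); print('edge heading',th2,'green y',(g-a2[:2])@n2-50)
p=ray(s,[S((164,488))],19)[0]; gs=ray(s,[S((106,541))],14)[0]; print('ptr',p,'green',gs)
for pin in([656,-51],[656,-47]):
    pin=np.array(pin); print(np.arctan2(*(p[:2]-pin)[::-1]),np.arctan2(*(gs[:2]-pin)[::-1]),np.arctan2(*(g-pin)[::-1]))
# side: lines of plate sides
E
```

```text
[618.1382045   38.58029207  50.        ] [645.5342186  -25.24306337  50.        ] heading line 1.97625911497372
green y in plate via line -24.75436166721853
edge heading 1.9745655107938955 green y -26.87898876232498
ptr [567.85259248 152.33359903  19.        ] green [572.95587534 204.12411515  14.        ]
1.9798539555669827 1.8854847344907377 1.8812847610358454
1.9871536393742266 1.8901656064406753 1.885932425641859
```

>>> apply_moves(
  plan=[0.04, 0, 0, 0, 0.0076, -0.0024, 0, 0.03, 0, 0, 0, 0.0057, -0.0018, 0, 0.015, 0, 0, 0, 0.0028, -0.0009, 0, 0.01, 0, 0, 0, 0.0019, -0.0006, 0, 0, 0, 0, 0, 0, 0, 0],
)

```text
clock: 8.78
eef_pos: [539.2, 111.8, 27.9]
eef_rot: [1.894, 1.57, 0.63]
wrist_force: [0.5, -0.4, 0.8]
finger_gap: 0.6
```

```bash
python3 - <<'E'
from h import *
s,p,r=cur(); print(s['clock'],p,s['wrist_force'].round(2))
y=r.as_matrix()[:,1]; print('heading',np.arctan2(y[1],y[0])+np.pi/2)
c=grab("top"); crop(c,225,150,140,105,5.6,"tc5")
c=grab("side"); crop(c,220,140,160,190,3.1,"sc5")
E
```

```text
8.775 [539.19779601 111.80235302  27.94254145] [ 0.51 -0.44  0.75]
heading 1.8769820054762973
```

View pics/sc5.png

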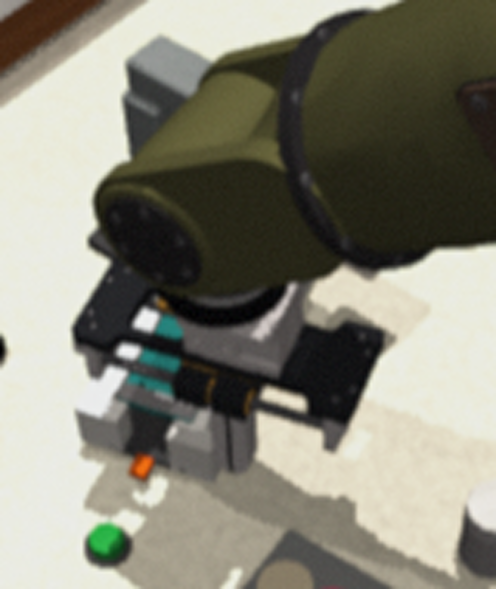

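View pics/tc5.png

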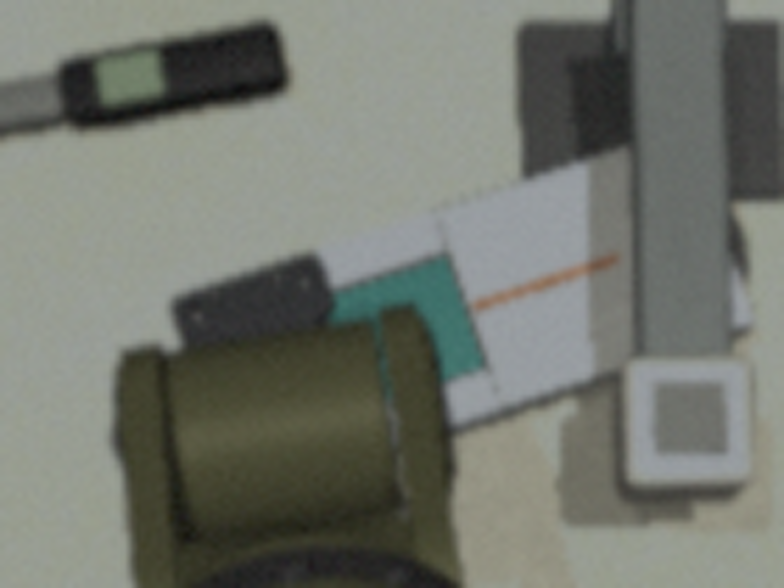

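```bash
cat > meas.py <<'E'
from h import *
def run(lineT,ptrS,t,s,T,S):
    a,b=ray(t,[T(q) for q in lineT],50); d=a-b; th=np.arctan2(d[1],d[0]); n=np.array([-np.sin(th),np.cos(th)]); g=np.array([574.5,203.])
    print('line heading',th,'green y',(g-a[:2])@n)
    p=ray(s,[S(ptrS)],19)[0]; print('ptr',p)
    for pin in([656,-51],[656,-47]):
        dd=p[:2]-pin; th=np.arctan2(dd[1],dd[0]); n=np.array([-np.sin(th),np.cos(th)]); print('pin',pin,th,'green y',(g-pin)@n, ([573,204]-np.array(pin))@n)
E
python3 - <<'E'
from meas import *
t=grab("top"); s=grab("side")
T=lambda p:(np.array(p,float)+.5)/5.6-.5+[225,150]
S=lambda p:(np.array(p,float)+.5)/3.1-.5+[220,140]
run([(474,308),(617,259)],(139,471),t,s,T,S)
E
```

```text
line heading 1.878649930925962 green y 0.7866151881456933
ptr [590.16004584 152.6284      19.        ]
pin [656, -51] 1.8835205112086806 green y -0.5963971242061532 0.5231995440583553
pin [656, -47] 1.889374847709165 green y -0.9051801328569778 0.20612535523142145
```

The pointer is on target: all estimates put the green puck's y within 1 mm. I'll retract the finger and move it over the press point.

>>> apply_moves(
  plan=[0, 0, 0, 0, -0.015, 0, 0, 0, 0, 0, 0, 0, 0, 0, 0, 0, 0, -0.045, 0, 0, 0, 0, 0, 0, 0, 0, 0, 0],
)

```text
clock: 9.48
eef_pos: [526.9, 107.5, 75.9]
eef_rot: [1.413, 1.565, 0.149]
wrist_force: [0.4, 0.6, -0.7]
finger_gap: 0.4
```

>>> apply_moves(
  plan=[0, 0, 0, 0, 0.039, 0.003, 0, 0, 0, 0, 0, 0.0385, 0.003, 0, 0, 0, 0, 0, 0, 0, 0],
)

```text
clock: 9.85
eef_pos: [601.8, 125.1, 71.7]
eef_rot: [-1.8, 1.57, -3.065]
wrist_force: [-0.3, 0.1, -0.1]
finger_gap: 0.3
```

```bash
python3 - <<'E'
from h import *
s,p,r=cur(); print(s['clock'],p,s['wrist_force'].round(2))
th=1.88;u=np.array([np.cos(th),np.sin(th)]);v=np.array([-u[1],u[0]])
for pin in([656,-51],[656,-47]): print('plate xy',(p[:2]-pin)@u,(p[:2]-pin)@v)
c=grab("top"); crop(c,225,150,140,105,5.6,"tc6")
c=grab("side"); crop(c,220,140,160,190,3.1,"sc6")
E
```

```text
9.85 [601.77149859 125.14744757  71.69291442] [-0.3   0.07 -0.15]
plate xy 184.29560748731404 -1.9449189359953023
plate xy 180.48530271022764 -0.7277182517559694
```

View pics/sc6.png

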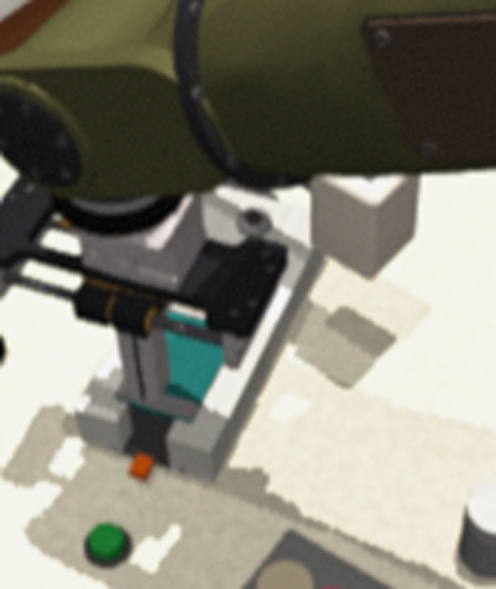

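The fingertip stands over the bare-metal end on the centre line (crop 150,400). I'll press in steps, watching the force.

>>> apply_moves(
  plan=[0, 0, 0, 0.012, 0, 0, 0, 0, 0, 0, 0.008, 0, 0, 0, 0, 0, 0, 0.003, 0, 0, 0, 0, 0, 0, 0.002, 0, 0, 0, 0, 0, 0, 0, 0, 0, 0],
)

```text
clock: 10.58
eef_pos: [600.5, 124.9, 48.1]
eef_rot: [1.512, 1.57, 0.247]
wrist_force: [-0.7, 1.8, 1.2]
finger_gap: 0.3
```

>>> apply_moves(
  plan=[0, 0, 0, 0.001, 0, 0, 0, 0, 0, 0, 0.001, 0, 0, 0, 0, 0, 0, 0.001, 0, 0, 0, 0, 0, 0, 0.001, 0, 0, 0, 0, 0, 0, 0, 0, 0, 0],
)

```text
clock: 11.2
eef_pos: [600.6, 125.0, 43.9]
eef_rot: [2.208, 1.57, 0.944]
wrist_force: [-0.8, 3.8, 3.3]
finger_gap: 0.3
```

>>> apply_moves(
  plan=[0, 0, 0, 0.001, 0, 0, 0, 0, 0, 0, 0.001, 0, 0, 0, 0, 0, 0, 0.001, 0, 0, 0, 0, 0, 0, 0.0005, 0, 0, 0, 0, 0, 0, 0, 0, 0, 0],
)

```text
clock: 11.82
eef_pos: [600.5, 125.0, 40.3]
eef_rot: [2.416, 1.571, 1.151]
wrist_force: [-0.8, 4.9, 3.4]
finger_gap: 0.5
```

```bash
python3 - <<'E'
from h import *
s,p,r=cur(); print(s['clock'],p,s['wrist_force'].round(2))
c=grab("top"); crop(c,225,150,140,105,5.6,"tc7")
c=grab("side"); crop(c,220,140,160,190,3.1,"sc7")
E
```

```text
11.825 [600.52894341 124.98274916  40.33132585] [-0.75  4.94  3.37]
```

View pics/sc7.png

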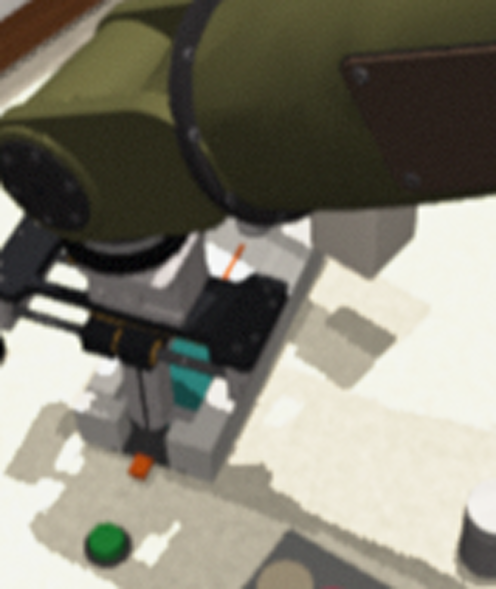

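View pics/tc7.png

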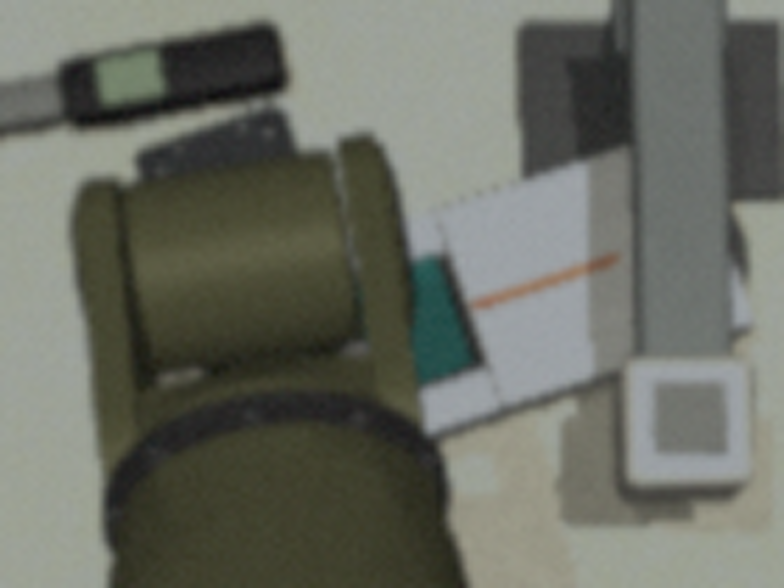

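The panel's inner end is tipped up (dark gap at top crop ~(460,300)), and the centre line hasn't moved. I'll lift off and step aside for a clear look.

>>> apply_moves(
  plan=[0, 0, 0, -0.03, 0, 0, 0, 0, 0, 0, -0.045, 0, 0, 0, 0, 0, 0, -0.03, -0.022, -0.03, 100, 0, 0, 0, -0.03, -0.022, -0.03, 100, 0, 0, 0, -0.03, -0.022, -0.03, 100],
)

```text
clock: 12.55
eef_pos: [509.6, 190.7, 206.1]
eef_rot: [-0.29, 1.57, -1.556]
wrist_force: [0.3, 0.8, 0.2]
finger_gap: 27.0
```

>>> apply_moves(
  plan=[0, 0, 0, -0.02, -0.025, -0.03, 100, 0, 0, 0, 0, 0, 0, 100, 0, 0, 0, 0, 0, 0, 100],
)

```text
clock: 12.92
eef_pos: [477.9, 211.3, 224.9]
eef_rot: [-0.668, 1.57, -1.933]
wrist_force: [0.0, 0.3, -0.5]
finger_gap: 56.6
```

```bash
python3 - <<'E'
from h import *
s,p,r=cur(); print(s['clock'],p,s['wrist_force'].round(2))
c=grab("top","t8"); crop(c,225,150,140,105,5.6,"tc8")
c=grab("side","s8"); crop(c,220,140,160,190,3.1,"sc8")
E
```

```text
12.925 [477.91774914 211.27319048 224.8664848 ] [ 0.02  0.34 -0.51]
```

View pics/sc8.png

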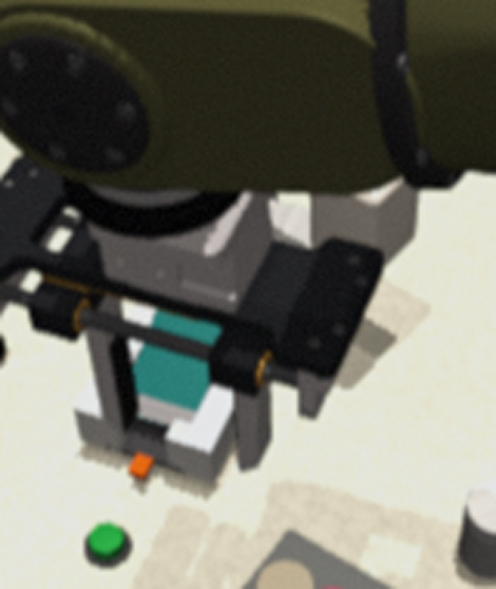

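View pics/tc8.png

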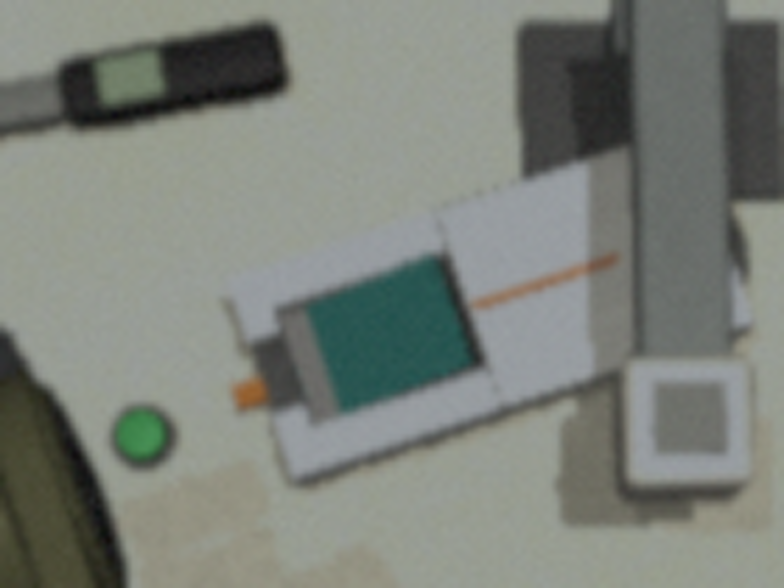

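Clear top view: pointer tip at (236,394), puck at (141,434), panel inner corners at (436,257) and (480,362), with the panel still tipped. I'll fit the plate and the tilt.

```bash
python3 - <<'E'
from h import *
from scipy.optimize import least_squares
t=grab("top")
T=lambda p:(np.array(p,float)+.5)/5.6-.5+[225,150]
g=ray(t,[T((141,434))],14)[0]; print('green',g)
tip=ray(t,[T((236,394))],19)[0]; l1,l2=ray(t,[T((474,306)),T((617,258))],50)
print('tip',tip,'line',l1,l2)
c1,c2=ray(t,[T((231,284)),T((296,476))],50); print('outer corners',c1,c2,np.linalg.norm(c1-c2))
d=c2-c1; print('heading from corners',np.arctan2(-d[0]*-1*0+ d[0]*0 - 0,1) if 0 else np.arctan2(d[1],d[0])-np.pi/2+2*np.pi)
k=g-tip; print('tip->green dir',np.arctan2(k[1],k[0]))
th=np.arctan2(*(l1-l2)[1::-1]); th=1.88
u=np.array([np.cos(th),np.sin(th)]);v=np.array([-u[1],u[0]])
m=(c1+c2)[:2]/2; pin=m-200*u; print('pin from corners',pin,'pin-y off line',(pin-l2[:2])@v,(g[:2]-pin)@u,(g[:2]-pin)@v,(tip[:2]-pin)@u,(tip[:2]-pin)@v)
pin=np.array([655,-49.])
def pan(a,pts,pin=pin):
    P=np.array(pts,float); x=150-(P[:,0]*0)+P[:,0]*np.cos(a)+P[:,2]*np.sin(a); z=41-P[:,0]*np.sin(a)+P[:,2]*np.cos(a)
    return np.c_[pin+np.outer(x,u)+np.outer(P[:,1],v),z]
# pts: d from hinge along outward, y, height above hinge; panel d -52..32, z 3..9
pts=[[-52,-28,9],[-52,28,9],[32,-28,9],[32,28,9],[18,-28,9],[18,28,9]]
obs=np.array([T(q) for q in [(436,257),(480,362),(281,318),(318,420),(307,308),(343,412)]])
for pin_ in ([656,-51],[655,-49],[654,-47]):
  for a in(0,.3,.4,.45):
    e=proj(t,pan(a,pts,np.array(pin_)))-obs; print(pin_,a,e.round(1).tolist(),round(np.std(e,axis=0).sum(),2))
E
```

```text
green [575.54241097 204.27897038  14.        ]
tip [593.01083748 157.78899309  19.        ] line [627.28181315  42.56286138  50.        ] [648.40086294 -25.33676074  50.        ]
outer corners [640.8258263  156.48229192  50.        ] [549.22239673 127.65233081  50.        ] 96.03309307817202
heading from corners 1.8757076680632023
tip->green dir 1.9302209300214694
pin from corners [655.88414573 -48.44792749] pin-y off line -0.09566504662642555 265.18963019304897 -0.37321431762542684 215.5887393777845 -2.8663135200173038
[656, -51] 0 [[3.4, -0.7], [2.5, 0.4], [0.9, -1.3], [1.2, 0.5], [1.3, -1.2], [1.8, 0.2]] 1.59
[656, -51] 0.3 [[1.5, -1.2], [0.7, 0.1], [0.7, -0.5], [0.9, 1.1], [0.8, -0.6], [1.2, 0.7]] 1.08
[656, -51] 0.4 [[0.5, -1.2], [-0.2, 0.2], [0.9, -0.3], [1.1, 1.2], [0.7, -0.4], [1.2, 0.8]] 1.27
[656, -51] 0.45 [[-0.0, -1.2], [-0.8, 0.2], [1.0, -0.2], [1.2, 1.3], [0.7, -0.4], [1.2, 0.9]] 1.54
[655, -49] 0 [[2.6, -0.3], [1.8, 0.8], [0.1, -0.9], [0.4, 0.9], [0.5, -0.8], [1.0, 0.5]] 1.6
[655, -49] 0.3 [[0.8, -0.8], [-0.0, 0.5], [-0.0, -0.1], [0.2, 1.5], [0.0, -0.2], [0.4, 1.1]] 1.08
[655, -49] 0.4 [[-0.2, -0.8], [-1.0, 0.6], [0.2, 0.1], [0.4, 1.6], [-0.0, -0.0], [0.4, 1.2]] 1.28
[655, -49] 0.45 [[-0.8, -0.8], [-1.5, 0.6], [0.3, 0.2], [0.5, 1.7], [-0.0, 0.0], [0.4, 1.2]] 1.55
[654, -47] 0 [[1.9, 0.1], [1.0, 1.2], [-0.6, -0.5], [-0.3, 1.3], [-0.2, -0.4], [0.2, 0.9]] 1.6
[654, -47] 0.3 [[-0.0, -0.4], [-0.8, 0.9], [-0.8, 0.3], [-0.6, 1.9], [-0.7, 0.2], [-0.3, 1.5]] 1.08
[654, -47] 0.4 [[-1.0, -0.4], [-1.7, 1.0], [-0.6, 0.5], [-0.4, 2.0], [-0.8, 0.3], [-0.3, 1.6]] 1.29
[654, -47] 0.45 [[-1.5, -0.4], [-2.3, 1.0], [-0.5, 0.6], [-0.3, 2.1], [-0.8, 0.4], [-0.3, 1.6]] 1.56
```

```bash
cat > gr.py <<'E'
from h import *
th=1.88;pin=np.array([656,-49.]);u=np.array([np.cos(th),np.sin(th),0]);v=np.array([-u[1],u[0],0]);Z=np.array([0,0,1.])
a=.36; n=np.cos(a)*Z+np.sin(a)*u; e=np.cos(a)*u-np.sin(a)*Z   # e along panel outward
H=np.r_[pin,41]+150*u
mid=H-40*e+6*n
Rg=tool(th-np.pi/2,-n); tcp=mid-5.5*n; pre=tcp+70*n
E
python3 - <<'E'
from gr import *
print(mid,tcp,pre); st=plan(pre,Rg,100); plan(tcp,Rg,100,n=3,start=st)
E
```

```text
[621.10353423  60.23931605  60.70635027] [621.69311833  58.39369178  55.55891774] [614.18932067  81.88345518 121.0716954 ]
n 4 dist [ 136.2 -129.2 -103.4] rv [-0.004 -0.36   0.002]
[ -0.001, -0.0899, 0.0006, 0.0258, 0.0228, 0.041, 100, -0.001, -0.0899, 0.0006, 0.0294, 0.0228, 0.0386, 100, -0.001, -0.0899, 0.0006, 0.0328, 0.0227, 0.0358, 100, -0.001, -0.0899, 0.0006, 0.0359, 0.0227, 0.0327, 100 ]
n 3 dist [  7.5 -23.5 -65.5] rv [0. 0. 0.]
[ 0, 0, 0, 0.0233, 0, 0, 100, 0, 0, 0, 0.0233, 0, 0, 100, 0, 0, 0, 0.0233, 0, 0, 100 ]
```

>>> apply_moves(
  plan=[0, -0.09, 0, 0.026, 0.023, 0.041, 100, 0, -0.09, 0, 0.0295, 0.023, 0.0385, 100, 0, -0.09, 0, 0.033, 0.0225, 0.036, 100, 0, -0.09, 0, 0.036, 0.0225, 0.0325, 100, 0, 0, 0, 0, 0, 0, 100],
)

```text
clock: 13.7
eef_pos: [613.6, 80.6, 117.6]
eef_rot: [-0.017, 1.21, -1.283]
wrist_force: [-0.3, 1.1, 0.8]
finger_gap: 93.9
```

```bash
python3 - <<'E'
from gr import *
s,p,r=cur(); print(s['clock'],p,s['finger_gap'],s['joints'].round(2))
plan(tcp,Rg,100,n=4)
c=grab("side","s9"); crop(c,200,120,200,190,3.1,"sc9")
E
```

```text
13.7 [613.60703609  80.63180256 117.59234698] 93.89284861750721 [ 0.23  0.53  1.45 -0.39  1.17  0.08]
n 4 dist [  8.1 -22.2 -62. ] rv [-0.003  0.     0.007]
[ -0.0007, 0.0001, 0.0019, 0.0166, 0.0004, 0.0001, 100, -0.0007, 0.0001, 0.0019, 0.0166, 0.0003, 0.0001, 100, -0.0007, 0.0001, 0.0019, 0.0166, 0.0003, 0.0001, 100, -0.0007, 0.0001, 0.0019, 0.0166, 0.0003, 0.0001, 100 ]
```

View pics/sc9.png

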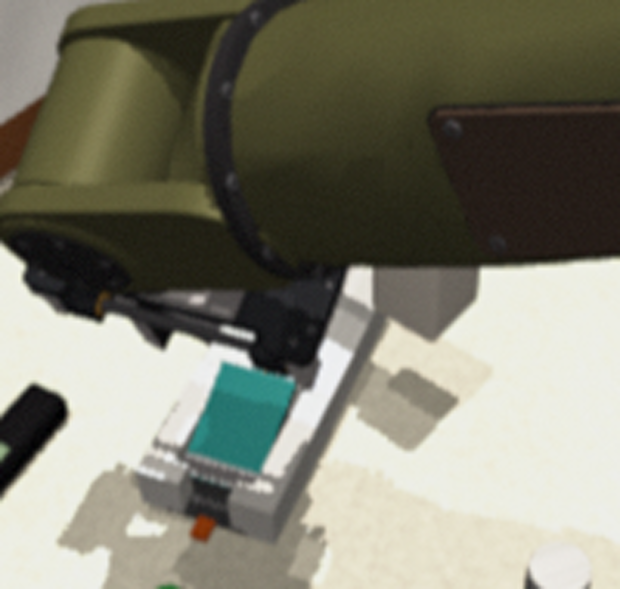

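The fingers are straddling the raised inner end of the panel. Descending.

>>> apply_moves(
  plan=[0, 0, 0, 0.025, 0, 0, 100, 0, 0, 0, 0.025, 0, 0, 100, 0, 0, 0, 0.01, 0.001, 0, 100, 0, 0, 0, 0.004, 0, 0, 100, 0, 0, 0, 0, 0, 0, 100],
)

```text
clock: 14.38
eef_pos: [621.8, 61.7, 62.4]
eef_rot: [0.003, 1.211, -1.262]
wrist_force: [-0.3, -0.6, 0.5]
finger_gap: 93.6
```

```bash
python3 - <<'E'
from gr import *
s,p,r=cur(); print(s['clock'],p,s['wrist_force'].round(1),s['finger_gap']); d=p-tcp; print('err u,v,z',d@u,d@v,d[2],'along n',d@n,'e',d@e)
c=grab("side","s10"); crop(c,220,180,140,130,4.4,"sc10")
E
```

```text
14.375 [621.80497554  61.73127394  62.40502426] [-0.3 -0.6  0.5] 93.60577512933014
err u,v,z 3.1452631392870107 -1.1221793351009213 6.846106516777496 along n 7.5152445044536025 e 0.5319348575726142
```

View pics/sc10.png

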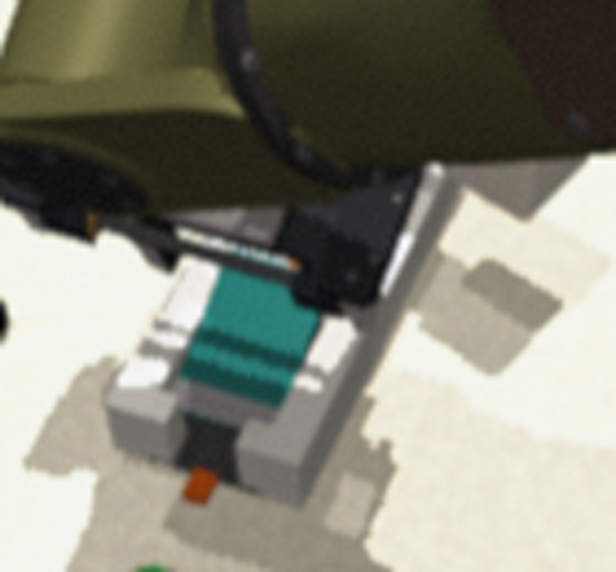

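>>> apply_moves(
  plan=[0, 0, 0, 0.004, -0.001, 0, 100, 0, 0, 0, 0.0035, 0, 0, 100, 0, 0, 0, 0, 0, 0, 100],
)

```text
clock: 14.8
eef_pos: [621.3, 58.5, 54.3]
eef_rot: [-0.001, 1.211, -1.266]
wrist_force: [0.2, 0.3, 0.0]
finger_gap: 93.7
```

```bash
python3 - <<'E'
from gr import *
s,p,r=cur(); print(s['clock'],p,s['wrist_force'].round(1),s['finger_gap']); d=p-tcp; print('err u,v,z',d@u,d@v,d[2],'along n',d@n,'e',d@e)
E
```

```text
14.8 [621.27949268  58.48284428  54.27519182] [0.2 0.3 0. ] 93.71243689622838
err u,v,z 0.21079089588792146 0.3668808236415685 -1.2837259239587269 along n -1.1271788134757077 e 0.6495020955196489
```

>>> apply_moves(
  plan=[0, 0, 0, 0, 0, 0, 40, 0, 0, 0, 0, 0, 0, 40, 0, 0, 0, 0, 0, 0, 40, 0, 0, 0, 0, 0, 0, 40, 0, 0, 0, 0, 0, 0, 40],
  force=12,
)

```text
clock: 15.42
eef_pos: [621.4, 58.6, 54.6]
eef_rot: [0.0, 1.211, -1.265]
wrist_force: [-0.0, 0.8, -0.4]
finger_gap: 55.7
```

>>> apply_moves(
  plan=[0, 0, 0, 0, 0, 0, 30, 0, 0, 0, 0, 0, 0, 30],
  force=40,
)

```text
clock: 15.68
eef_pos: [621.4, 58.6, 54.6]
eef_rot: [0.0, 1.211, -1.265]
wrist_force: [-1.0, 0.9, 1.0]
finger_gap: 55.2
```

```bash
python3 - <<'E'
from gr import *
s,p,r=cur(); print(s['clock'],p,s['wrist_force'].round(1),s['moment'].round(2),s['finger_gap'])
c=grab("side","s11"); crop(c,220,180,140,130,4.4,"sc11")
c=grab("top"); crop(c,225,150,140,105,5.6,"tc11")
print(r.inv().apply([0,0,1]).round(3))
E
```

```text
15.675 [621.43775394  58.63853957  54.5913137 ] [-1.   0.9  1. ] [ 0.21 -0.04  0.04] 55.20890649393054
[-0.936  0.     0.352]
```

View pics/sc11.png

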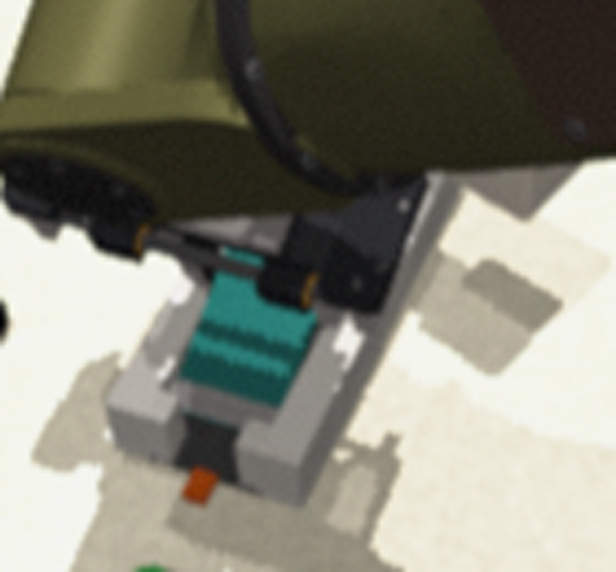

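View pics/tc11.png

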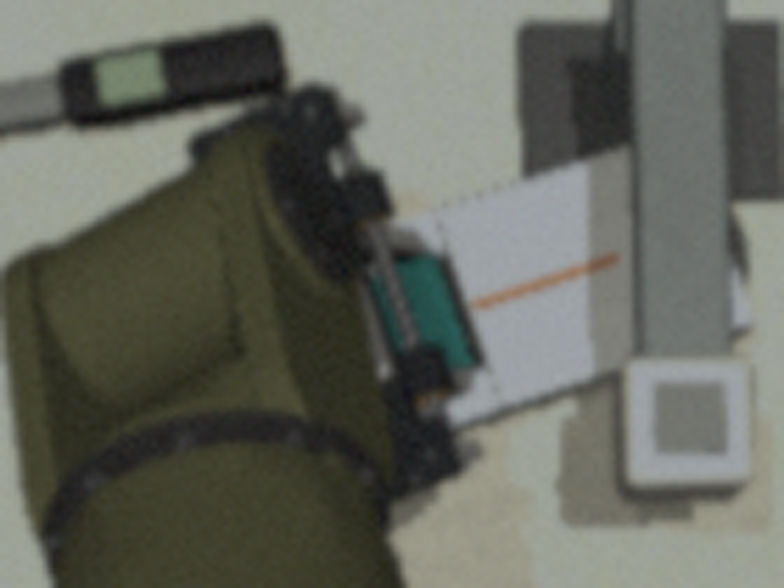

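Gripped at 55 mm, with the plate line unchanged at (474,306)–(617,258). Lifting straight up.

>>> apply_moves(
  plan=[0, 0, 0, -0.0094, 0, 0.0035, 30, 0, 0, 0, -0.0094, 0, 0.0035, 30, 0, 0, 0, -0.0187, 0, 0.007, 30, 0, 0, 0, -0.0187, 0, 0.007, 30, 0, 0, 0, 0, 0, 0, 30],
)

```text
clock: 16.4
eef_pos: [622.3, 58.9, 117.1]
eef_rot: [0.011, 1.21, -1.255]
wrist_force: [-0.4, 0.4, -0.5]
finger_gap: 55.3
```

```bash
python3 - <<'E'
from gr import *
s,p,r=cur(); print(s['clock'],p,s['wrist_force'].round(1),s['moment'].round(2),s['finger_gap'])
c=grab("side","s12"); crop(c,200,120,200,190,3.1,"sc12")
E
```

```text
16.4 [622.26205013  58.89487995 117.05482216] [-0.4  0.4 -0.5] [ 0.11 -0.    0.03] 55.32688506811557
```

View pics/sc12.png

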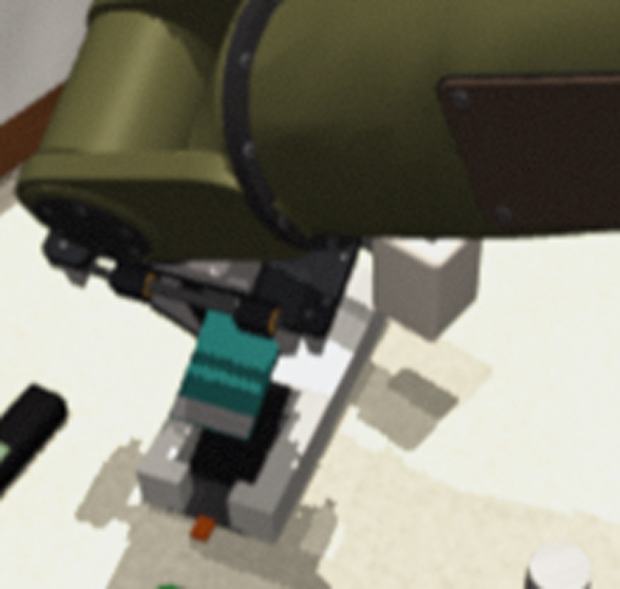

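```bash
python3 - <<'E'
from gr import *
Rp=tool(1.666-np.pi/2)
st=plan([440,70,230],Rp,30); st=plan([426.5,-337.4,120],Rp,30,start=st)
E
```

```text
n 4 dist [-181.7   11.2  114.5] rv [ 0.208  0.359 -0.04 ]
[ 0.052, 0.0897, -0.0099, -0.0326, -0.0424, -0.0052, 30, 0.052, 0.0897, -0.0099, -0.0317, -0.043, -0.0059, 30, 0.052, 0.0897, -0.0099, -0.0307, -0.0436, -0.0064, 30, 0.052, 0.0897, -0.0099, -0.0297, -0.0443, -0.0068, 30 ]
n 8 dist [ -13.5 -407.4 -110. ] rv [0. 0. 0.]
[ 0, 0, 0, 0.0137, -0.0065, 0.0505, 30, 0, 0, 0, 0.0138, -0.0065, 0.0505, 30, 0, 0, 0, 0.0138, -0.0065, 0.0505, 30, 0, 0, 0, 0.0138, -0.0065, 0.0505, 30, 0, 0, 0, 0.0138, -0.0065, 0.0505, 30 ]
[ 0, 0, 0, 0.0138, -0.0065, 0.0505, 30, 0, 0, 0, 0.0138, -0.0065, 0.0505, 30, 0, 0, 0, 0.0138, -0.0065, 0.0505, 30 ]
```

>>> apply_moves(
  plan=[0.052, 0.09, -0.01, -0.0325, -0.0425, -0.005, 30, 0.052, 0.09, -0.01, -0.0315, -0.043, -0.006, 30, 0.052, 0.09, -0.01, -0.0305, -0.0435, -0.0065, 30, 0.052, 0.09, -0.01, -0.0295, -0.0445, -0.007, 30, 0, 0, 0, 0, 0, 0, 30],
)

```text
clock: 17.08
eef_pos: [438.9, 69.6, 230.6]
eef_rot: [2.512, 1.568, 1.035]
wrist_force: [0.1, -0.1, -1.0]
finger_gap: 55.2
```

>>> apply_moves(
  plan=[0, 0, 0, 0.012, -0.0065, 0.045, 30, 0, 0, 0, 0.012, -0.0065, 0.045, 30, 0, 0, 0, 0.012, -0.0065, 0.045, 30, 0, 0, 0, 0.012, -0.0065, 0.045, 30, 0, 0, 0, 0.012, -0.0065, 0.045, 30],
)

```text
clock: 17.7
eef_pos: [428.6, -158.5, 166.9]
eef_rot: [-1.858, 1.567, 2.951]
wrist_force: [0.8, 0.1, -1.0]
finger_gap: 55.1
```

```bash
python3 - <<'E'
from gr import *
s,p,r=cur(); print(s['clock'],p,r.as_matrix().round(3),s['finger_gap'],s['joints'].round(2))
plan([426.5,-337.4,100],tool(1.666-np.pi/2),30)
E
```

```text
17.7 [ 428.55122078 -158.54805819  166.86578764] [[-0.004  0.995  0.096]
 [ 0.001  0.096 -0.995]
 [-1.    -0.004 -0.001]] 55.13729785608281 [-0.43  0.13  1.82 -0.    1.19 -0.53]
n 4 dist [  -2.1 -178.9  -66.9] rv [ 0.001 -0.001  0.004]
[ 0.0002, -0.0003, 0.001, 0.0167, -0.0047, 0.0445, 30, 0.0002, -0.0003, 0.001, 0.0167, -0.0047, 0.0445, 30, 0.0002, -0.0003, 0.001, 0.0167, -0.0047, 0.0445, 30, 0.0002, -0.0003, 0.001, 0.0167, -0.0048, 0.0445, 30 ]
```

>>> apply_moves(
  plan=[0, 0, 0, 0.0165, -0.0048, 0.044, 30, 0, 0, 0, 0.0165, -0.0048, 0.044, 30, 0, 0, 0, 0.0165, -0.0048, 0.044, 30, 0, 0, 0, 0.0165, -0.0048, 0.042, 30, 0, 0, 0, 0, 0, 0, 30],
)

```text
clock: 18.32
eef_pos: [425.0, -333.6, 99.2]
eef_rot: [-2.12, 1.564, 2.685]
wrist_force: [-0.3, 0.8, -1.3]
finger_gap: 55.1
```

```bash
python3 - <<'E'
from gr import *
s,p,r=cur(); print(s['clock'],p,s['finger_gap'])
st=plan([426.5,-337.4,40],tool(1.666-np.pi/2),30)
c=grab("side","s13"); crop(c,330,120,180,150,4.2,"sc13")
c=grab("top","t13"); crop(c,340,210,160,120,5,"tc13")
E
```

```text
18.325 [ 424.989614   -333.56839353   99.23378169] 55.123018080048745
n 1 dist [  1.5  -3.8 -59.2] rv [-0.002 -0.004  0.006]
[ -0.0019, -0.0035, 0.0058, 0.0592, 0.0015, 0.0042, 30 ]
```

View pics/sc13.png

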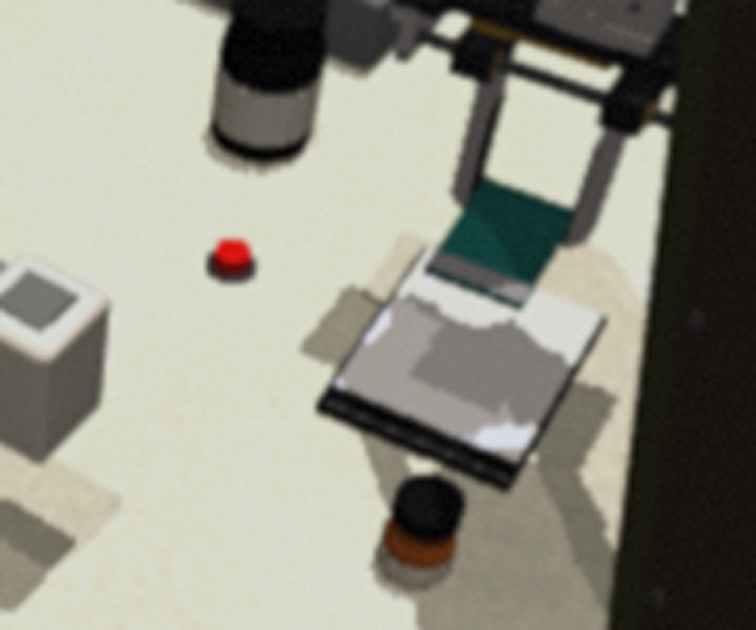

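View pics/tc13.png

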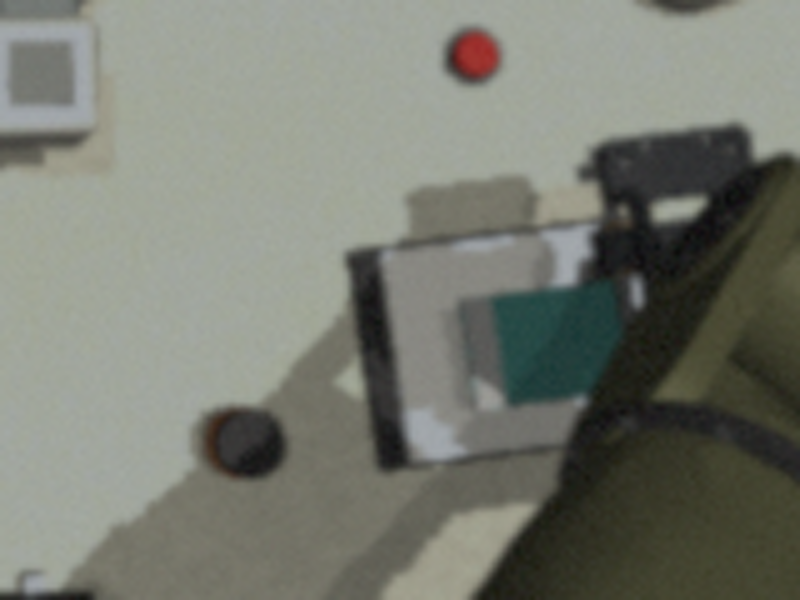

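```bash
python3 - <<'E'
from gr import *
t=grab("top"); s=grab("side"); st,p,r=cur()
T=lambda q:(np.array(q,float)+.5)/5-.5+[340,210]
S=lambda q:(np.array(q,float)+.5)/4.2-.5+[330,120]
yaw=1.666; e=np.array([np.cos(yaw),np.sin(yaw),0]); w=np.array([-e[1],e[0],0])
for tilt in(-.1,-.05,0,.05,.1):
    ee=e*np.cos(tilt)+Z*np.sin(tilt); nn=Z*np.cos(tilt)-e*np.sin(tilt)
    c=p+Z*6.6+29.5*ee+3*nn
    P=np.array([c+42*ee+28*w,c+42*ee-28*w,c-42*ee+28*w,c-42*ee-28*w])
    a=(proj(s,P)-[330,120]+.5)*4.2-.5; b=(proj(t,P)-[340,210]+.5)*5-.5
    print(tilt,a.round().tolist(),b.round().tolist())
E
```

```text
-0.1 [[515.0, 309.0], [418.0, 270.0], [575.0, 209.0], [480.0, 174.0]] [[477.0, 408.0], [461.0, 296.0], [648.0, 387.0], [631.0, 274.0]]
-0.05 [[517.0, 304.0], [419.0, 266.0], [575.0, 210.0], [480.0, 174.0]] [[479.0, 409.0], [462.0, 296.0], [648.0, 387.0], [631.0, 274.0]]
0 [[519.0, 299.0], [420.0, 261.0], [575.0, 210.0], [480.0, 175.0]] [[481.0, 409.0], [464.0, 295.0], [648.0, 387.0], [631.0, 274.0]]
0.05 [[520.0, 294.0], [422.0, 255.0], [575.0, 211.0], [480.0, 176.0]] [[483.0, 409.0], [467.0, 295.0], [648.0, 387.0], [631.0, 274.0]]
0.1 [[522.0, 289.0], [423.0, 250.0], [575.0, 212.0], [480.0, 176.0]] [[486.0, 409.0], [470.0, 295.0], [648.0, 387.0], [630.0, 275.0]]
```

The panel is held about level above the pad, matching the level prediction within ~1–2 px. Descending.

>>> apply_moves(
  plan=[0, -0.002, 0.003, 0.03, 0.0015, 0.004, 30, 0, -0.002, 0.003, 0.03, 0, 0, 30, 0, 0, 0, 0.01, 0, 0, 30, 0, 0, 0, 0.006, 0, 0, 30, 0, 0, 0, 0, 0, 0, 30],
)

```text
clock: 19.15
eef_pos: [428.3, -335.9, 27.0]
eef_rot: [0.887, 1.565, -0.588]
wrist_force: [-0.7, -0.2, -0.9]
finger_gap: 55.5
```

```bash
python3 - <<'E'
from gr import *
s,p,r=cur(); print(s['clock'],p,s['finger_gap'],s['wrist_force'].round(1),s['moment'].round(2))
plan([426.5,-337.4,15],tool(1.666-np.pi/2),30)
c=grab("side","s14"); crop(c,390,150,110,95,6,"sc14")
E
```

```text
19.15 [ 428.30349198 -335.92379721   26.98985561] 55.45240323117555 [-0.7 -0.2 -0.9] [-0.08 -0.08 -0.01]
n 1 dist [ -1.8  -1.5 -12. ] rv [ 0.     0.004 -0.004]
[ 0.0005, 0.0035, -0.0043, 0.012, -0.002, 0.0013, 30 ]
```

View pics/sc14.png

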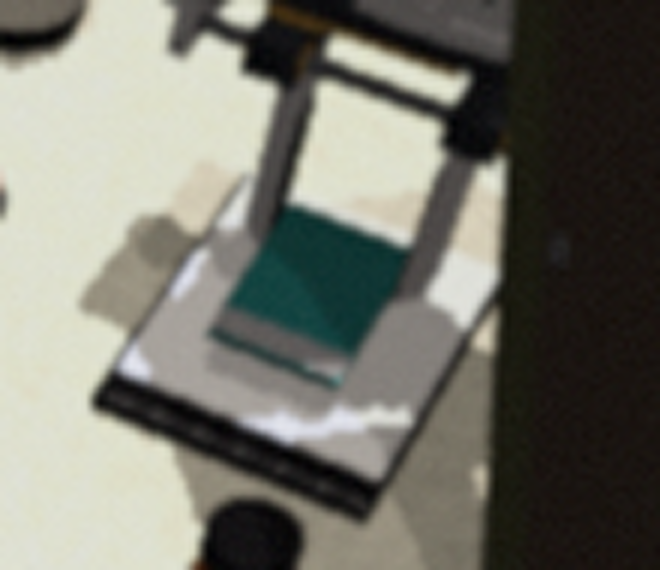

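>>> apply_moves(
  plan=[0, 0.002, -0.002, 0.005, -0.001, 0.001, 30, 0, 0.002, -0.002, 0.003, -0.001, 0, 30, 0, 0, 0, 0.001, 0, 0, 30, 0, 0, 0, 0, 0, 0, 30],
)

```text
clock: 19.7
eef_pos: [426.0, -337.1, 17.3]
eef_rot: [-2.889, 1.57, 1.919]
wrist_force: [-0.6, 0.1, -0.8]
finger_gap: 55.6
```

```bash
python3 - <<'E'
from gr import *
s,p,r=cur(); print(s['clock'],p,s['finger_gap'],s['wrist_force'].round(1),s['moment'].round(2),r.as_matrix().round(3))
E
```

```text
19.7 [ 426.04506279 -337.09118379   17.31602781] 55.564314616762644 [-0.6  0.1 -0.8] [-0.05 -0.11 -0.02] [[-0.     0.995  0.095]
 [ 0.001  0.095 -0.995]
 [-1.    -0.    -0.001]]
```

>>> apply_moves(
  plan=[0, 0, 0, 0.001, 0, 0, 30, 0, 0, 0, 0.001, 0, 0, 30, 0, 0, 0, 0.001, 0, 0, 30, 0, 0, 0, 0, 0, 0, 30],
)

```text
clock: 20.2
eef_pos: [426.0, -337.0, 14.3]
eef_rot: [-2.864, 1.57, 1.943]
wrist_force: [-0.6, -0.6, -1.0]
finger_gap: 55.1
```

>>> apply_moves(
  plan=[0, 0, 0, 0.001, 0, 0, 30, 0, 0, 0, 0.0005, 0, 0, 30, 0, 0, 0, 0, 0, 0, 30],
)

```text
clock: 20.58
eef_pos: [426.1, -337.0, 12.8]
eef_rot: [-2.894, 1.57, 1.914]
wrist_force: [0.5, -0.1, 0.2]
finger_gap: 55.3
```

```bash
python3 - <<'E'
from gr import *
s,p,r=cur(); print(p,s['wrist_force'].round(1))
c=grab("side","s15"); crop(c,390,150,110,95,6,"sc15")
E
```

```text
[ 426.05273829 -337.04933306   12.80724611] [ 0.5 -0.1  0.2]
```

View pics/sc15.png

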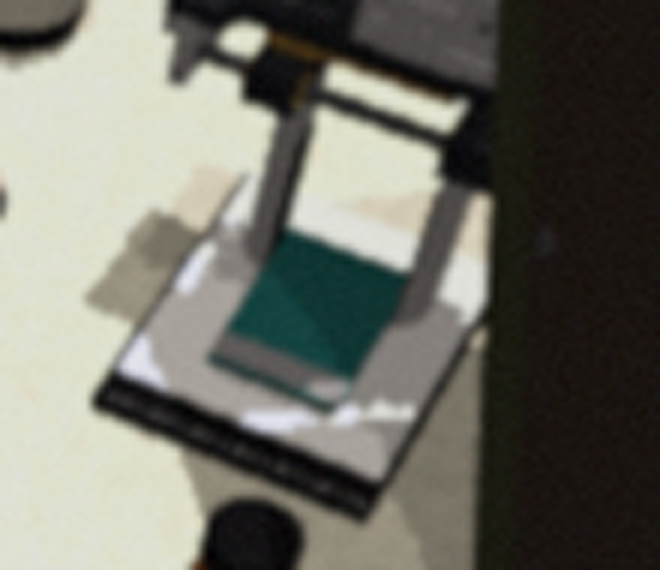

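The panel is down to its contact height and the force shows the weight being taken. Releasing.

>>> apply_moves(
  plan=[0, 0, 0, 0, 0, 0, 75, 0, 0, 0, 0, 0, 0, 75, 0, 0, 0, 0, 0, 0, 80, 0, 0, 0, -0.01, 0, 0, 80, 0, 0, 0, -0.02, 0, 0, 80],
)

```text
clock: 21.25
eef_pos: [425.9, -336.9, 43.3]
eef_rot: [-2.68, 1.569, 2.128]
wrist_force: [0.2, -0.5, -0.1]
finger_gap: 75.1
```

>>> apply_moves(
  plan=[0, 0, 0, -0.04, 0, 0, 80, 0, 0, 0, -0.05, 0, 0, 80, 0, 0, 0, -0.05, -0.03, 0, 80, 0, 0, 0, 0, -0.05, 0.02, 80, 0, 0, 0, 0, -0.05, 0.02, 80],
)

```text
clock: 21.88
eef_pos: [299.3, -389.9, 184.2]
eef_rot: [0.743, 1.57, -0.732]
wrist_force: [-0.1, -1.4, -0.4]
finger_gap: 75.3
```

```bash
python3 - <<'E'
from gr import *
s,p,r=cur(); print(s['clock'],p,s['wrist_force'].round(1))
c=grab("side","s16"); crop(c,390,150,110,95,6,"sc16")
c=grab("top","t16"); crop(c,220,150,270,190,2.9,"tc16")
E
```

```text
21.875 [ 299.34009967 -389.88010903  184.20330048] [-0.1 -1.4 -0.4]
```

View pics/sc16.png

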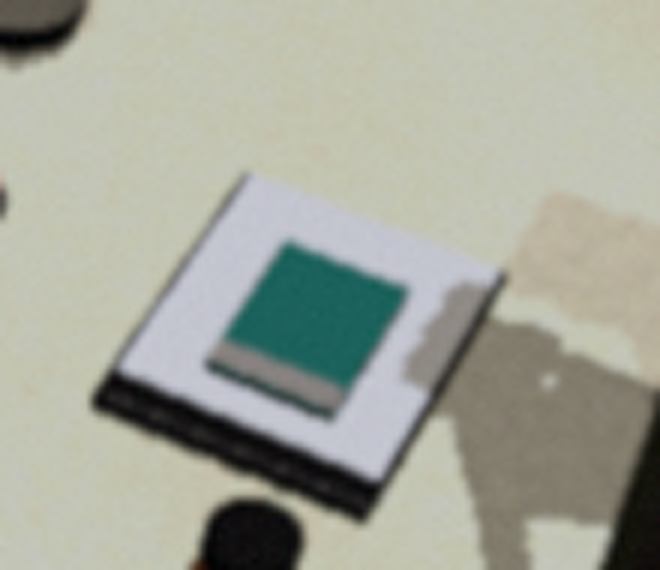

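View pics/tc16.png

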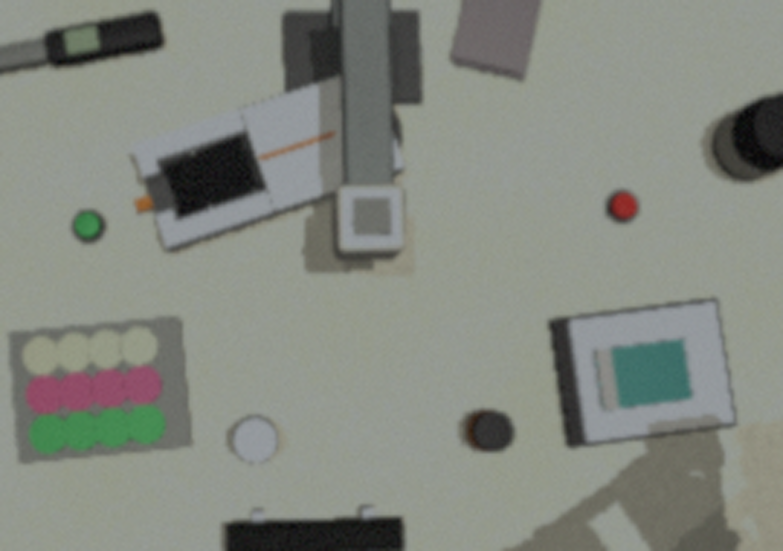

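The panel lies on the pad in the top crop (corners about (596,350), (686,340), (692,400), (606,410)). One last numeric check.

```bash
python3 - <<'E'
from gr import *
t=grab("top"); s=grab("side")
T=lambda q:(np.array(q,float)+.5)/2.9-.5+[220,150]
S=lambda q:(np.array(q,float)+.5)/6-.5+[390,150]
P=ray(t,[T(q) for q in [(595,350),(686,340),(692,400),(605,411)]],16); D=ray(t,[T(q) for q in [(550,319),(717,299),(735,425),(569,446)]],10)
P2=ray(s,[S(q) for q in [(290,241),(409,290),(333,407),(209,358)]],16); D2=ray(s,[S(q) for q in [(246,174),(505,275),(367,513),(95,398)]],10)
for a,b in((P,D),(P2,D2)):
    d=(a.mean(0)-b.mean(0))[:2]; x=np.array([np.cos(-1.476),np.sin(-1.476)]); print(a.mean(0),b.mean(0),'dx',d@x,'dy',d@[-x[1],x[0]])
e=P[1]-P[0]+P[2]-P[3]; f=D[1]-D[0]+D[2]-D[3]; print('yaw',np.arctan2(e[1],e[0]),np.arctan2(f[1],f[0]))
l=ray(t,[T((263,157)),T((333,134))],50); g=ray(t,[T((88,225))],14)[0]; d=l[0]-l[1]; th=np.arctan2(d[1],d[0]); print(th,'green y',(g-l[0])[:2]@[-np.sin(th),np.cos(th)])
a,b=ray(t,[T((133,153)),T((167,249))],50); m=(a+b)/2; k=g-np.r_[656,-49,0]; h=m-np.r_[656,-49,0]; print('corner mid heading',np.arctan2(h[1],h[0]),np.arctan2(k[1],k[0]))
E
```

```text
[ 421.81121455 -306.49539144   16.        ] [ 424.84356919 -306.9047218    10.        ] dx -0.6945182933576195 dy -2.9799950284140397
[ 422.66355722 -309.44061269   16.        ] [ 423.42499485 -307.63285327   10.        ] dx 1.727569494177287 dy -0.9291313225024687
yaw -1.484764329919777 -1.4796751512032502
1.8658982326355265 green y 3.2479264427820853
corner mid heading 1.8977504704353891 1.8808560845513242
```

Panel good. A finer check of the plate heading, now that the view is clear.

```bash
python3 - <<'E'
from gr import *
t=grab("top"); crop(t,225,150,140,105,5.6,"tc17")
im=t['image'].astype(int); m=(im[...,0]-im[...,2]>45)&(im[...,0]-im[...,1]>20)
ys,xs=np.nonzero(m[170:235,255:345]); ys+=170; xs+=255
L=(xs>300); print(L.sum(),(~L).sum())
W=ray(t,np.c_[xs[L],ys[L]],50)[:,:2]; c=W.mean(0); d=np.linalg.svd(W-c)[2][0]; d*=np.sign(d[1]); th=np.arctan2(d[1],d[0])
tip=ray(t,np.c_[xs[~L],ys[~L]],19)[:,:2].mean(0)
mg=(im[...,1]-im[...,0]>35)&(im[...,1]-im[...,2]>20); yy,xx=np.nonzero(mg[215:240,240:262]); g=ray(t,[(xx.mean()+240,yy.mean()+215)],14)[0][:2]
n=np.array([-np.sin(th),np.cos(th)]); print('line',th,'green y',(g-c)@n,'tongue y',(tip-c)@n,g,tip)
k=tip-c; th2=np.arctan2(k[1],k[0]); print('line->tongue',th2,'green y',(g-c)@[-np.sin(th2),np.cos(th2)])
a=cv2.imread('pics/tc8.png').astype(int); b=cv2.imread('pics/tc17.png').astype(int); 
A=np.float32(cv2.cvtColor(a[200:340,440:620].astype(np.uint8),6)); B=np.float32(cv2.cvtColor(b[200:340,440:620].astype(np.uint8),6)); print('shift since tipping (crop px)',cv2.phaseCorrelate(A,B))
E
```

```text
8 24
line 1.872481275767499 green y 1.4799419409543075 tongue y 0.7330629298473395 [575.4306236  204.79711012] [593.01717259 150.79569584]
line->tongue 1.8774323948842868 green y 0.4657066491943432
shift since tipping (crop px) ((0.04937920005049534, 0.11125886837614019), 0.6275568741339225)
```

The plate hasn't moved and still points at the puck to within about 1.5 mm. Handing in.

```bash
python3 -c "
from cell import ticket,readout
s=readout.read_state(); print(s['clock'],abs(s['qd']).max(),s['wrist_force'])
print(ticket.sign_off())"
```

```text
22.125 0.023786416592413446 [0.42860323 0.28142109 0.80394453]
the job is handed in; nothing more can be done
None
```

I handed the job in at about 22 s. The plate points at the green puck and the panel lies coated side up in the middle of the light pad. The interface reported no verdict.

**What I did:**
- I pushed the plate about 1.37 rad round its pin with the shut fingers.
- I pressed the bare-metal end until the panel tipped by roughly 0.3–0.4 rad, measured from the pictures and the fingertip height.
- I gripped the raised end by its sides and lifted it straight out.
- I laid it on the pad, let go, and backed the arm off into free air.

**Last checks:**

| Check | Result | Limit |
|---|---|---|
| Panel centre off the pad's centre, along | -0.7 mm (top camera), 1.7 mm (side camera) | 20 mm |
| Panel centre off the pad's centre, across | -3.0 mm (top camera), -0.9 mm (side camera) | 18 mm |
| Panel's long sides against the pad's | about 0.005 rad | 0.17 rad |
| Plate pointing error, across at the puck | 0.5–1.5 mm | 10 mm |

- **Plate:** it showed no measurable shift since the tipping step.
- **Bystanders:** none was touched, and those in view in the last picture look unmoved. The flask was outside that crop.
- **Optical stand:** I saw no contact with it.

**What disagreed:** two coarse heading estimates from a low-zoom crop gave about +3 and -4 mm at the puck. The finer measurement in the table settled it.

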